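# Load a sample carrier under the sprung clamp of an angled holder

## Robot

A 6-joint arm with a two-finger parallel gripper is mounted at the origin on the work surface. World frame = base frame: x ahead of the robot, y to its left, z up, the work surface at z = 0. Lengths are in m, angles in rad, forces in N, time in s.
With the tool pointing down it reaches from about 0.35 to 0.975 m from the base axis. Payload 4.9 kg.
Tool frame: the origin (TCP) lies midway between the tips of the shut fingers; the grasp point (between the pads) lies 19 mm behind it; y points along the fingers, z is the direction in which the jaws open and shut, and the axes are right-handed (so a half turn about y gives the same grasp; the last joint's range is limited). The gripper opens to 85 mm and grips with 20 to 120 N. Pads are 22 mm wide; open, the fingers measure 114 mm over their backs; the gripper's body (76 mm by 85 mm) begins 54 mm behind the grasp point. The pads swing forward as they close: fully open they stand 13 mm farther back than shut.
Start: joints at [-1.429, 0.053, 1.613, -0, 1.476, -0.119], TCP at [0.161, -0.604, 0.231] pointing down, gripper open.
Joint ranges: [-3.01, 3.01], [-1.01, 2.22], [0.06, 2.58], [-1.02, 4.17], [0.09, 2.62], [-3.14, 3.14]. Speed limits (rad/s): [2.57, 2.57, 3.14, 3.14, 3.14, 3.14].

## Interface

Orientations are given as a unit quaternion [w, x, y, z].
In Python, from plant import * gives the robot as it stands.
- The arm moves only by the shell command python3 -m crank 'ROWS'. ROWS is JSON, a list that holds one entry, the list of rows, each a list of 5 numbers: the gripper command: -1 is shut, 1 is fully open, values between are in proportion, then the shift along the tool's x, y, z in cm, then the turn about the tool's y in degrees. In form: [[[jaw, dx, dy, dz, twist], ...]]. A call has 1 to 8 rows; each row shifts and turns the commanded pose from where the row before left it, along the tool's axes as they then stand; what a row does not reach is not made up. A row lasts 1/8 s, in which the tool goes at most 62.5 mm and 10.7 degrees, less where a joint would pass 70% of its speed; a pose out of reach is approached as far as the arm can. A call with a gripper value outside its range is refused whole. The fingers move at their own pace and stop on an object; the grip force is fixed at half the most. Time passes only in rows, so rows that do not move let the fingers close. It gives the time, the measured TCP pose, the force and the opening at its end, in the units of the state.
- state(): the state, without advancing time (a new reading comes with each control period).
- grab_frame(name): name is "side" or "top" or "wrist"; returns a dict with "frame" (480x640x3 uint8, red, green, blue), "fx", "fy", "cx", "cy" (pixels), "pose" (4x4, takes a point from camera to world coordinates). Camera axes: x right, y up, looking along -z (the intrinsics and any distortion apply to the point x, -y, -z); pixel columns grow to the right and rows downward; lengths in m; the calibration is good to about 2 mm. A picture is of the moment at which its call begins. There is no depth.
- job_done(): hands the job in, once; it reports no verdict.
The state is a dict: "time": time; "joint_pos": joint angles; "joint_vel": joint speeds; "joint_efforts": joint torques, N m; "tool_pos": TCP position; "tool_rot": TCP orientation; "contact_force": force on the tool from outside, world axes, zero at the start; "ft_torque": the same for the moment, N m; "gripper_width": opening from 0.0 (shut) to 1.0 (fully open).
Only numpy, scipy, OpenCV 4.12 (cv2) and the standard library are available. Lean on these libraries where they do the work, as an engineer would, in place of code of your own. Each camera call takes 0.05 s, during which the arm holds its last target.

## Task

Throw the cam lever on the angled sample holder over so that the sprung clamp arm is held up, slide the carrier with the round sample in from the open end of the guides, under the raised arm, until it is home against the end stop, then throw the lever back so that the arm comes down and clamps the carrier. Leave the carrier clamped, and leave the other things on the table where they are.

Things in the scene. Friction and masses are not known exactly. Their poses are not given: they have to be found in the camera images.
- head: Sloping face of the black sample holder, tilted 30 deg to face up and towards the robot. Origin: on the face, midway between the guides, under the carrier's centre when it is home, about 60 mm over the table. +z: outward normal of the face; +x: up the slope; +y: along the guides to their open end. Face: x -36 to 74, y -60 to 90 mm. Fixed
- guide_mouth (a point): On the face, midway between the guides, at head y 0 where the undercut guides begin. From y 0 to -42 mm both guides (48 mm apart inside, 8 high) carry a 3 mm strip 8 to 11 mm above the face that overhangs the channel by 4.5 mm: a carrier can only slide in along -y. From y 22 to 90 only the lower guide goes on, as a ledge 8 mm high (inner side x -24); a carrier can be laid there
- end_stop (a point): Foot of the end stop's face, at head y -42 mm, x 0: a bar 12 mm high, against which the carrier's leading edge is home. The upper guide has a flared mouth at y 0 to 22 mm, 7 mm wider at its end. The clamp's hinge bracket stands on the face at x 35 to 69, y -42 to -14 mm, 31 mm high
- clamp_arm (a joint): Steel clamp arm, 12 mm wide, sprung shut, hinged parallel to head y at head (60, -28, 24) mm, reaching down the slope over the channel. rad; 0 = shut, its square pad 1 mm above the bare face, where it blocks a carrier; about 0.09 = pad resting on a carrier's plate with about 3 N; about 0.27 = held up by the cam, pad about 16 mm above the face
- clamp_pad (a point): Centre of the underside of the 12 x 12 mm rubber pad at the clamp arm's end; at head x 4, y -28 mm when shut
- cam_lever (a joint): Cam lever, shaft parallel to head y at head x 44, z 13.8 mm. rad; 0 to 0.2 = leaning down the slope towards the robot, cam clear of the arm; grows as it is swung up and over, away from the robot; 1.70 = end stop, just over centre: it stays there and holds the arm up. Grip centre at head x 44 + 75 sin(q - 0.873), y -75, z 13.8 + 75 cos(q - 0.873) mm. Takes about 2 N at the grip
- lever_grip (a point): Centre of the black T-grip at the end of the cam lever's 6 mm rod, 75 mm from the shaft: a cylinder of 16 mm diameter and 26 mm length, lying parallel to the shaft (head y)
- carrier_round_tab (a point): Grip tab of the aluminium carrier with the ROUND glass sample: 10 mm thick along the carrier's y, 24 mm wide along x, rising from 6 to 46 mm above the carrier's underside. This point: in the tab, 32 mm above the underside, 14 mm below its top. Axes: the carrier's; z up from the plate, tab at the trailing (+y) end, leading end at -y. It starts flat on a 3 mm rubber mat
- carrier_round_mid (a point): Centre of the same carrier's plate, 44 (x) by 84 (y) by 6 mm thick, 3 mm above its underside; the tab is at y +32 mm from here. About 0.09 kg. When home in the holder this point is at head (0 within 2, 0, 3) mm, carrier axes along head axes
- carrier_square_tab (a point): The same point on a second carrier of the same size and form, but with a SQUARE glass sample; it stays on the mat
- dish: Covered clear petri dish, 92 mm across, 18 mm high, origin at the centre of its underside; bystander
- driver: Screwdriver with a black handle, 160 mm long, lying on the table; bystander
- lens_mount: Lens of 60 mm diameter in a black ring on a fixed post, 140 mm high in all, origin at the post's foot; bystander
Things that resemble listed ones, but are neither listed nor needed, are in the scene too. What is shaped like the part that bears head but orange is not meant.

How it is judged:
On the way, in this order (a step that is already met when the one before it is completed fails the run):
1. the cam lever is over and holds the clamp arm up (value of joint cam_lever above 1.3 rad and value of joint clamp_arm above 0.2 rad), for 0.3 s.
2. the carrier with the round sample is home in the guides, beneath the arm that is still held up (all of step 1 and y of carrier_round_mid in the frame of head between -0.004 and 0.004 m and x of carrier_round_mid in the frame of head between -0.004 and 0.004 m and z of carrier_round_mid in the frame of head below 0.006 m and y of carrier_round_tab in the frame of head above 0.02 m), for 0.2 s.
At the end, for the whole second after the job is handed in: The carrier with the round sample lies flat (within 3.5 degrees) in the guides with its tab towards the open end, home against the end stop within 4 mm; the cam lever is back (below 0.45 rad) and the clamp arm rests on the carrier's plate (0.06 to 0.13 rad) (value of joint cam_lever below 0.45 rad and value of joint clamp_arm between 0.06 and 0.13 rad and y of carrier_round_mid in the frame of head between -0.004 and 0.004 m and x of carrier_round_mid in the frame of head between -0.004 and 0.004 m and z of carrier_round_mid in the frame of head below 0.005 m and y of carrier_round_tab in the frame of head above 0.02 m and angle between the z axis of carrier_round_mid and the z axis of head, either way round below 0.06 rad); the robot touches nothing.
It fails at once if the carrier with the square sample is moved by more than 15 mm (distance of carrier_square_tab from where it was at the start of the episode above 0.015 m).
It fails at once if the petri dish is moved by more than 15 mm (distance of dish from where it was at the start of the episode above 0.015 m).
It fails at once if the screwdriver is moved by more than 15 mm (distance of driver from where it was at the start of the episode above 0.015 m).
It fails at once if the lens mount is hit (contact force between lens_mount and anything else above 5 N).
It also fails if it takes over 72 s, if anything falls off the work surface, if the arm or the gripper's body presses on something with over 40 N, if the wrist force passes 120 N, or if a joint passes its speed limit or range.

## Working session

There is one attempt and no reset: what is moved stays moved. The work goes in short steps, Python scripts to look and compute and a shell command to move; the robot and the scene stay as the last step left them, time stands still between calls to the robot, and variables do not carry over. Pictures are saved under pics/ and viewed, and the job is handed in when it is done.

```bash
ls -la; mkdir -p pics; python3 - <<'E'
from plant import *
import cv2,json
s=state(); print(s)
for n in ["side","top","wrist"]:
    f=grab_frame(n); cv2.imwrite(f"pics/{n}0.png",f["frame"][:,:,::-1]); print(n,{k:(v.tolist() if hasattr(v,'tolist') else v) for k,v in f.items() if k!="frame"})
E
```

```text
total 12
drwxr-xr-x  3 agent agent 4096 Dec  7 03:10 .
drwxr-xr-x 23 root  root  4096 Dec  7 03:10 ..
drwxr-xr-x  2 agent agent 4096 Dec  7 03:10 pics
{'time': 0.0, 'joint_pos': array([-1.42899534e+00,  5.33814972e-02,  1.61428206e+00, -1.76849655e-06,
        1.47595359e+00, -1.19007736e-01]), 'joint_vel': array([0.00068786, 0.00034563, 0.00081682, 0.00163655, 0.00028756,
       0.00025508]), 'joint_efforts': array([-1.56452861e-03, -3.93686736e+01, -3.70175028e+01, -2.31378044e-04,
        6.97138516e-03,  3.71541038e-07]), 'tool_pos': array([ 0.16107285, -0.60326139,  0.23005485]), 'tool_rot': array([ 0.09193992, -0.09195748,  0.70181836, -0.70038694]), 'contact_force': array([-0.20198444, -0.56315922, -0.27166845]), 'ft_torque': array([-0.01463651, -0.01580456, -0.04464643]), 'gripper_width': 0.9992046023608341}
side {'fx': 525.0197128148612, 'fy': 525.0197128148612, 'cx': 319.26695519663934, 'cy': 242.47270407475943, 'pose': [[-0.9924749326723561, 0.06423766248853313, -0.1042450513694144, 0.3975316174810597], [-0.12244369964175277, -0.5277649770216962, 0.8405186907186115, 0.9016
[... 222 characters left out ...]
5426, 'pose': [[-0.0021929292121593614, 0.9960448612384095, -0.08882468948455684, 0.4369140568650272], [-0.999762038798198, -0.004111593071102752, -0.021423365293245795, -0.007847426655231669], [-0.021703843888598317, 0.08875657273112308, 0.9958168576387348, 0.9926992809364344], [0.0, 0.0, 0.0, 1.0]]}
wrist {'fx': 369.06858091939347, 'fy': 369.06858091939347, 'cx': 320.47132457916524, 'cy': 241.40467204233198, 'pose': [[0.25890687831134174, 0.9317283546315389, 0.2546556528700667, 0.2253638918070716], [-0.9659004003962572, 0.2502672909004824, 0.06635284183576443, -0.5858683219358387], [-0.0019091562075216864, -0.2631512042171518, 0.9647527138296305, 0.3730303333012822], [0.0, 0.0, 0.0, 1.0]]}
```

View pics/side0.png

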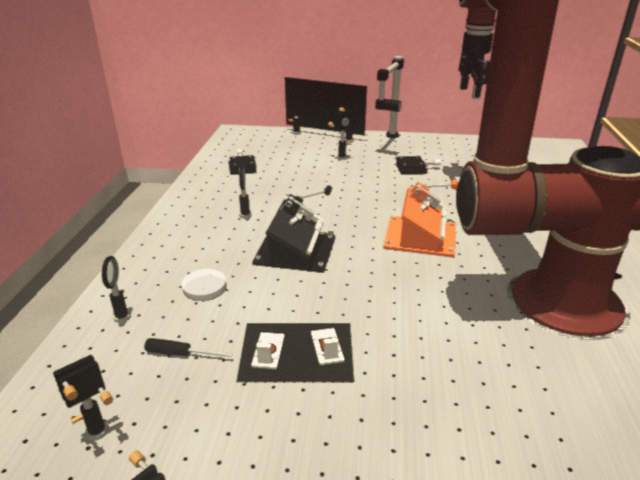

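View pics/top0.png

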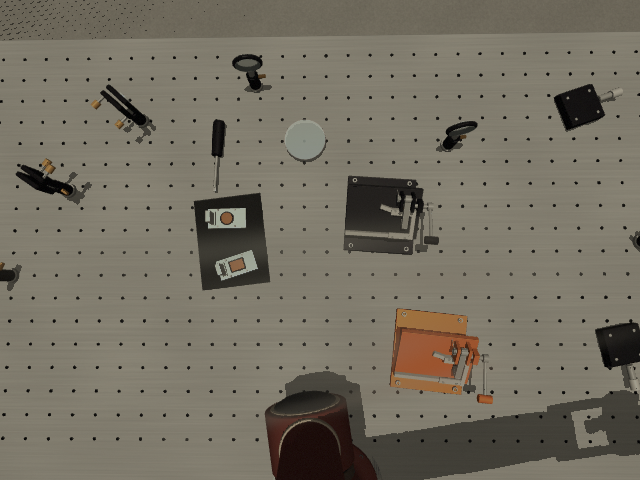

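View pics/wrist0.png

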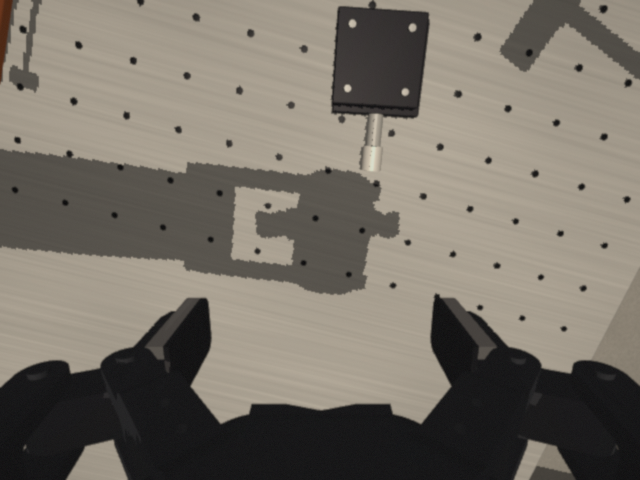

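```bash
cat > h.py <<'E'
import numpy as np, cv2, pickle, os
from scipy.spatial.transform import Rotation as R
def shot(name,tag):
    from plant import grab_frame
    f=grab_frame(name); cv2.imwrite(f"pics/{tag}.png",f["frame"][:,:,::-1]); pickle.dump(f,open(f"pics/{tag}.pkl","wb")); return f
def crop(tag,x0,y0,w,h,k,out):
    im=cv2.imread(f"pics/{tag}.png")[y0:y0+h,x0:x0+w]; im=cv2.resize(im,None,fx=k,fy=k,interpolation=cv2.INTER_CUBIC)
    cv2.imwrite(f"pics/{out}.png",im)
def load(tag): return pickle.load(open(f"pics/{tag}.pkl","rb"))
def ray(f,u,v):
    d=np.array([(u-f["cx"])/f["fx"],-(v-f["cy"])/f["fy"],-1.0]); P=np.array(f["pose"]); d=P[:3,:3]@d
    return P[:3,3],d/np.linalg.norm(d)
def atz(f,u,v,z):
    o,d=ray(f,u,v); return o+d*(z-o[2])/d[2]
def tri(obs):
    A=np.zeros((3,3));b=np.zeros(3)
    for f,u,v in obs:
        o,d=ray(f,u,v);M=np.eye(3)-np.outer(d,d);A+=M;b+=M@o
    p=np.linalg.solve(A,b)
    res=[np.linalg.norm((np.eye(3)-np.outer(d,d))@(p-o)) for o,d in [ray(*t) for t in obs]]
    return p,np.array(res)
def proj(f,p):
    P=np.array(f["pose"]); q=P[:3,:3].T@(np.asarray(p)-P[:3,3]); return np.array([f["cx"]+f["fx"]*q[0]/-q[2], f["cy"]-f["fy"]*q[1]/-q[2]])
def toolR(s):
    w,x,y,z=s["tool_rot"]; return R.from_quat([x,y,z,w]).as_matrix()
E
python3 - <<'E'
from h import *
from plant import *
shot("side","s0");shot("top","t0")
crop("s0",230,170,130,110,6,"s0h"); crop("t0",330,165,120,100,6,"t0h"); crop("t0",180,180,110,120,5,"t0c"); crop("s0",220,300,160,100,5,"s0c")
s=state(); M=toolR(s); print(M.round(4)); print(s["time"])
E
```

```text
[[-9.662e-01 -1.000e-04  2.579e-01]
 [-2.579e-01  1.000e-03 -9.662e-01]
 [-1.000e-04 -1.000e+00 -1.000e-03]]
0.25
```

View pics/s0h.png

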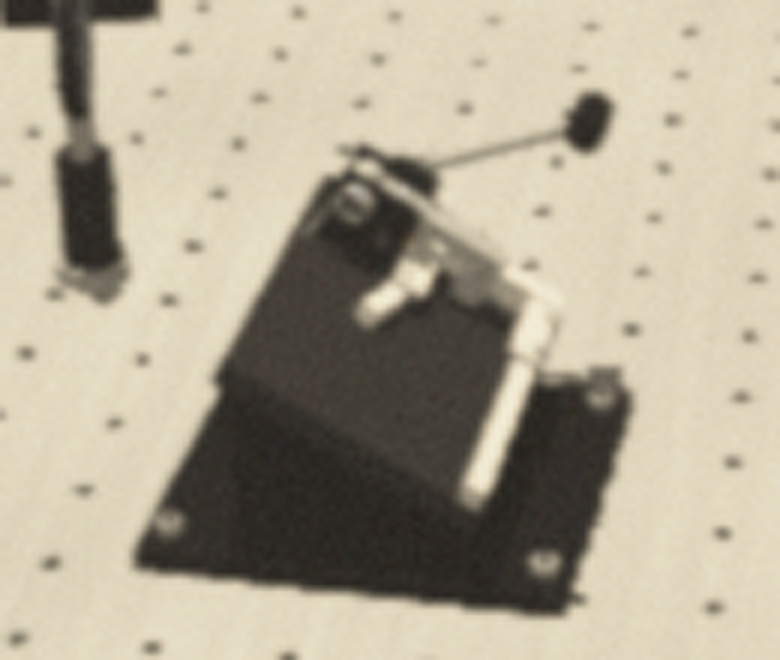

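View pics/t0h.png

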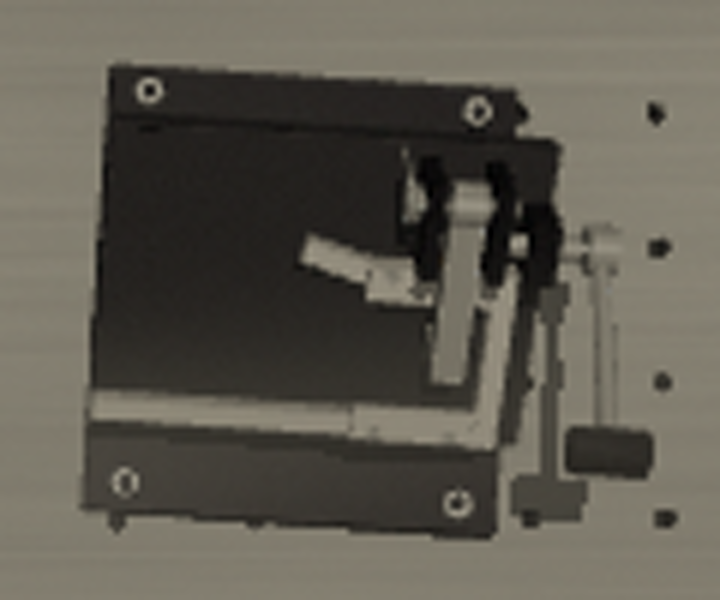

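View pics/t0c.png

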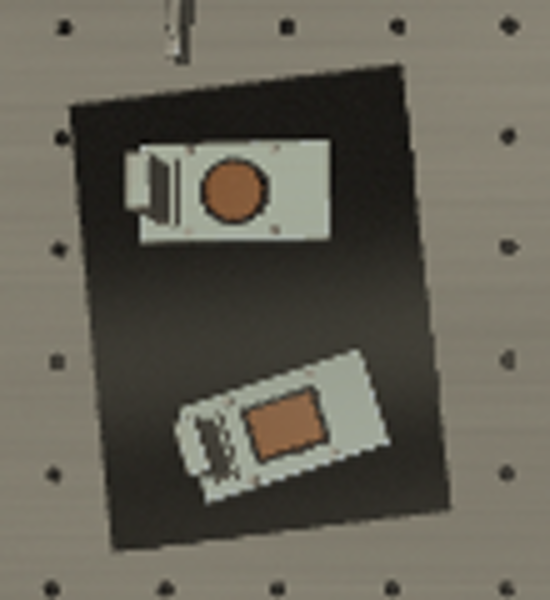

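View pics/s0c.png

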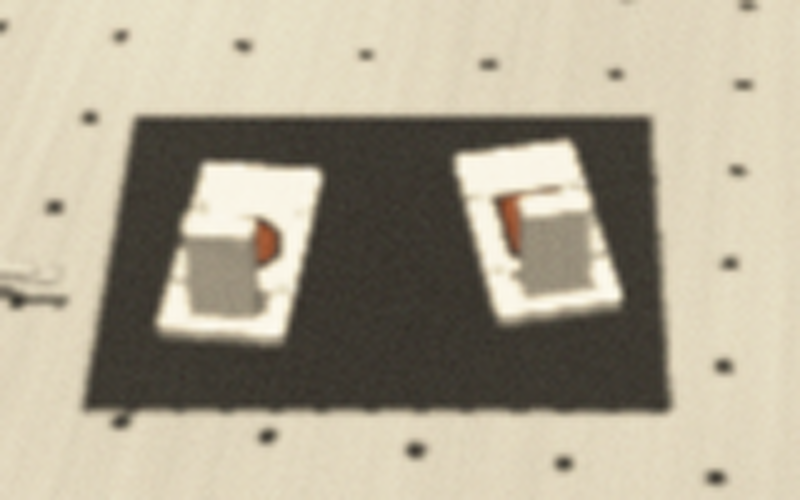

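```bash
python3 - <<'E'
from h import *
S=load("s0");T=load("t0")
s=lambda u,v:(S,u/6+230-.4,v/6+170-.4); t=lambda u,v:(T,u/6+330-.4,v/6+165-.4)
sc=lambda u,v:(S,u/5+220-.4,v/5+300-.4); tc=lambda u,v:(T,u/5+180-.4,v/5+180-.4)
for n,o in {"grip":[s(589,122),t(610,452)],"x74y90":[s(218,378),t(110,118)],"x74y-60":[s(325,180),t(559,145)],"x-36y90":[s(478,512),t(90,422)],
 "scr1":[s(170,522),t(148,90)],"scr2":[s(543,563),t(125,482)],"scr3":[s(601,393),t(457,502)],
 "rt_top":[sc(220,228),tc(136,180)],"st_top":[sc(556,202),tc(192,442)]}.items():
    p,r=tri(o); print(n,p.round(4),r.round(4))
d=atz(T,*tc(235,190)[1:],.009); print("round disc",d); d=atz(T,*tc(286,424)[1:],.009); print("sq",d)
for u,v in [(140,143),(330,140),(330,240),(140,243)]: print(atz(T,*tc(u,v)[1:],.009).round(4))
E
```

```text
grip [ 0.5136 -0.2024  0.1214] [0.0006 0.0006]
x74y90 [ 0.6299 -0.0442  0.0905] [0.0004 0.0004]
x74y-60 [ 0.6186 -0.1942  0.0936] [0. 0.]
x-36y90 [ 0.5335 -0.0381  0.0445] [0.0025 0.0025]
scr1 [ 0.6562 -0.0612  0.0152] [0.0004 0.0004]
scr2 [ 0.513  -0.0516  0.0148] [0.0009 0.0009]
scr3 [ 0.5047 -0.1706  0.0171] [0.0004 0.0004]
rt_top [0.5734 0.2535 0.0485] [0.0003 0.0003]
st_top [0.4617 0.2274 0.0491] [0.0004 0.0004]
round disc [0.57408652 0.22033592 0.009     ]
sq [0.47089474 0.19626733 0.009     ]
[0.5953 0.2629 0.009 ]
[0.5961 0.1785 0.009 ]
[0.5517 0.178  0.009 ]
[0.5508 0.262  0.009 ]
```

```bash
cat >> h.py <<'E'
def need(target,zdir=None):
    from plant import state
    s=state(); M=toolR(s); d=np.array(target)-s["tool_pos"]
    print("t",round(s["time"],2),"tcp",s["tool_pos"].round(4),"F",s["contact_force"].round(1),"w",round(s["gripper_width"],3))
    if zdir is not None:
        a=np.degrees(np.arctan2(M[1,2],M[0,2])); b=np.degrees(np.arctan2(zdir[1],zdir[0])); tw=-((b-a+180)%360-180); print("twist",tw)
    print("shift cm x,y,z", (M.T@d*100).round(2))
E
python3 -m crank '[[[1,0,-3.5,0,9.6],[1,0,-3.5,0,9.6],[1,0,0,0,0]]]'
python3 -c "
from h import *
need([0.50,-0.15,0.30],[-.075,-.997])"
```

```text
time: 0.62
tool_pos: [0.1614, -0.6054, 0.3056]
tool_rot: [0.026, -0.027, -0.704, 0.709]
contact_force: [-0.2, -0.2, -0.6]
gripper_width: 0.997
t 0.62 tcp [ 0.1614 -0.6054  0.3056] F [-0.2 -0.2 -0.6] w 0.997
twist 0.0691629229369255
shift cm x,y,z [-30.41   0.28 -47.92]
```

```bash
python3 -m crank '[[[1,-3,0,-4.8,0],[1,-3,0,-4.8,0],[1,-3,0,-4.8,0],[1,-3,0,-4.8,0],[1,-3,0,-4.8,0],[1,-3,0,-4.8,0],[1,-3,0,-4.8,0],[1,-3,0,-4.8,0]]]'
python3 -m crank '[[[1,-3,0,-4.8,0],[1,-3,0,-4.8,0],[1,0,0,0,0],[1,0,0,0,0]]]'
python3 -c "
from h import *
need([0.50,-0.15,0.30],[-.075,-.997]); shot('wrist','w1')"
```

```text
time: 1.62
tool_pos: [0.4294, -0.2368, 0.2999]
tool_rot: [-0.026, 0.025, 0.707, -0.706]
contact_force: [1.2, 0.3, -0.8]
gripper_width: 1.005
time: 2.12
tool_pos: [0.4955, -0.1473, 0.3001]
tool_rot: [-0.026, 0.025, 0.707, -0.707]
contact_force: [-0.1, -0.6, 0.2]
gripper_width: 0.998
t 2.12 tcp [ 0.4955 -0.1473  0.3001] F [-0.1 -0.6  0.2] w 0.998
twist 0.12703491342608686
shift cm x,y,z [-0.46  0.01  0.24]
```

View pics/w1.png

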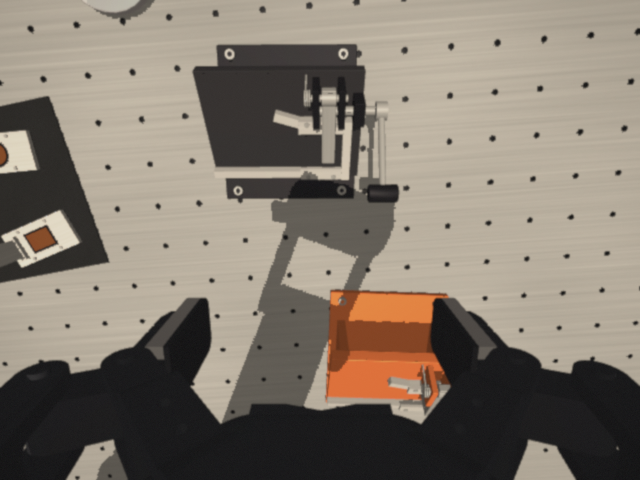

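```bash
python3 -c "
from h import *
need([0.45,-0.19,0.24])"
python3 -m crank '[[[1,2,3,2.2,0],[1,2.2,3,2.2,0],[1,0,0,0,0],[1,0,0,0,0]]]'
python3 -c "
from h import *
need([0.45,-0.19,0.24]); shot('wrist','w2')"
```

```text
t 2.17 tcp [ 0.4954 -0.1479  0.3004] F [-0.5  0.5 -0.4] w 0.997
shift cm x,y,z [4.2  6.04 4.54]
time: 2.68
tool_pos: [0.4508, -0.189, 0.2421]
tool_rot: [0.026, -0.027, -0.706, 0.707]
contact_force: [0.9, 0.1, 0.7]
gripper_width: 0.999
t 2.67 tcp [ 0.4508 -0.189   0.2421] F [0.9 0.1 0.7] w 0.999
shift cm x,y,z [0.08 0.21 0.1 ]
```

View pics/w2.png

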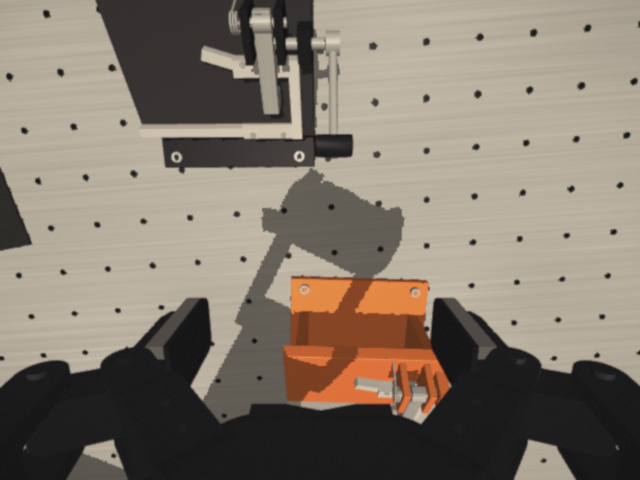

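```bash
python3 -c "
from h import *
crop('w1',185,35,225,180,3.5,'w1h'); crop('w2',90,0,280,180,2.8,'w2h')"
```

```text
(no output)
```

View pics/w1h.png

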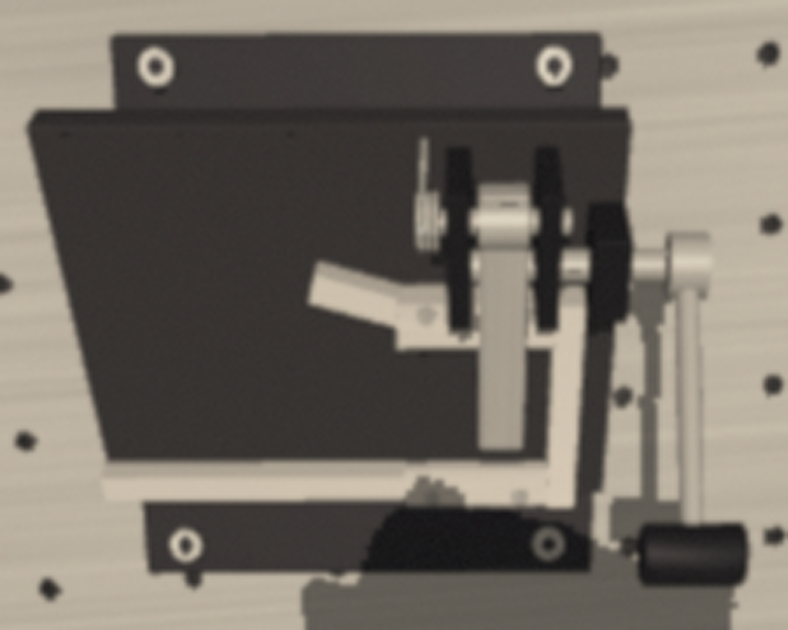

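View pics/w2h.png

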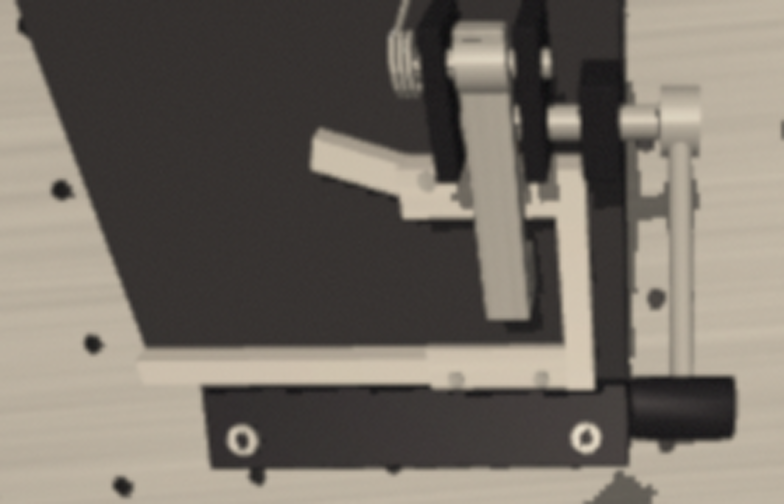

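```bash
cat > fit.py <<'E'
from h import *
from scipy.optimize import least_squares
W1,W2,S,T=load("w1"),load("w2"),load("s0"),load("t0")
w1=lambda u,v:(W1,(u+.5)/3.5+185-.5,(v+.5)/3.5+35-.5); w2=lambda u,v:(W2,(u+.5)/2.8+90-.5,(v+.5)/2.8-.5)
s=lambda u,v:(S,u/6+230-.4,v/6+170-.4); t=lambda u,v:(T,u/6+330-.4,v/6+165-.4)
G="g"
obs=[("hub",(44,-75,13.8),w1(688,262)),("hub",(44,-75,13.8),w2(680,120)),("grip",G,w1(693,553)),("grip",G,w2(683,408)),
("led",(-24,90,0),w1(108,460)),("led",(-24,90,0),w2(147,346)),("strip",(19.5,0,11),w1(397,349)),("strip",(19.5,0,11),w2(403,217)),
("flare",(31,22,8),w1(308,303)),("flare",(31,22,8),w2(311,170)),("strip2",(-19.5,0,11),w2(428,347)),
("c1",(74,90,0),s(218,378)),("c2",(74,-60,0),s(325,180)),("c1",(74,90,0),t(110,118)),("c2",(74,-60,0),t(559,145)),("grip",G,s(589,122)),("grip",G,t(610,452))]
def HR(yaw): return R.from_euler("z",yaw).as_matrix()@R.from_euler("y",-30,degrees=True).as_matrix()
def grip(q): return np.array([44+75*np.sin(q-.873),-75,13.8+75*np.cos(q-.873)])
def w(p,m): return np.array(p[:3])+HR(p[3])@(np.array(m)/1000)
def res(p):
    r=[]
    for n,m,(f,u,v) in obs:
        m=grip(p[4]) if isinstance(m,str) else m
        r+=list((proj(f,w(p,m))-[u,v])*(1 if (f is W1 or f is W2) else .7))
    return np.array(r)
if __name__=="__main__":
    so=least_squares(res,[.559,-.129,.06,-.075,.2],loss="soft_l1"); p=so.x; print(p.round(4))
    for o,r in zip(obs,so.fun.reshape(-1,2)): print(o[0],r.round(1))
    np.save("head.npy",p); print("grip",w(p,grip(p[4])), "hub",w(p,(44,-75,13.8)))
    for n in ("hub","grip","led","strip","flare"):
        print(n,tri([o[2] for o in obs if o[0]==n and (o[2][0] is W1 or o[2][0] is W2)]))
E
python3 fit.py
```

```text
[ 0.558  -0.1302  0.0593 -0.0659  0.1722]
hub [-0.6  0.3]
hub [-0.2 -0. ]
grip [-0.5 -0.1]
grip [-0.1 -0.5]
led [-0.4  0.4]
led [-0.6  0.7]
strip [ 0.2 -0.7]
strip [ 0.4 -0.2]
flare [ 1.5 -0.3]
flare [ 1.9 -0.3]
strip2 [-0.5  0.6]
c1 [ 0.7 -1.6]
c2 [ 0.2 -0.7]
c1 [0.2 0.1]
c2 [0.2 0. ]
grip [0.1 0.7]
grip [-0.2 -0.2]
grip [ 0.51376484 -0.20245673  0.11872843] hub [ 0.58415816 -0.20710145  0.09326851]
hub (array([ 0.58426177, -0.20745042,  0.09328813]), array([0.00021294, 0.00021294]))
grip (array([ 0.51357682, -0.20264162,  0.1191851 ]), array([0.00019788, 0.00019788]))
led (array([ 0.54361419, -0.03939132,  0.04682548]), array([8.66159422e-05, 8.66159422e-05]))
strip (array([ 0.56877135, -0.1309717 ,  0.08061925]), array([0.00014325, 0.00014325]))
flare (array([ 0.58203803, -0.1083758 ,  0.08205414]), array([9.69141437e-06, 9.69141437e-06]))
```

```bash
python3 - <<'E'
from h import *
from fit import *
p=np.load("head.npy")
print("foot",atz(T,450,145,0),"ring",atz(T,477,123,.12),atz(T,447,134,.12),tri([(T,462,128),(S,343,123)]))
yh=HR(p[3])[:,1]; print(yh)
g=w(p,grip(p[4])); need([g[0],g[1],0.16],-yh); need([g[0],g[1],g[2]-.017])
for q in np.arange(.17,1.75,.15): print(round(q,2),w(p,grip(q)).round(4), ((w(p,grip(q))-g)*1000).round(1))
E
```

```text
foot [ 0.73626684 -0.27629887  0.        ] ring [ 0.7439377  -0.29792346  0.12      ] [ 0.7222767  -0.23858773  0.12      ] (array([ 0.56833268, -0.19516679,  0.32009059]), array([0.09252867, 0.09252867]))
[0.06583916 0.99783025 0.        ]
t 2.73 tcp [ 0.4514 -0.1889  0.2427] F [ 0.  -0.6 -0.2] w 0.999
twist -0.533358575838065
shift cm x,y,z [-6.3   8.28  0.88]
t 2.73 tcp [ 0.4514 -0.1889  0.2427] F [ 0.  -0.6 -0.2] w 0.999
shift cm x,y,z [-6.29 14.11  0.87]
0.17 [ 0.5137 -0.2025  0.1186] [-0.1  0.  -0.2]
0.32 [ 0.5183 -0.2028  0.1288] [ 4.5 -0.3 10.1]
0.47 [ 0.5243 -0.2032  0.1383] [10.6 -0.7 19.6]
0.62 [ 0.5317 -0.2036  0.1468] [17.9 -1.2 28. ]
0.77 [ 0.5403 -0.2042  0.154 ] [26.5 -1.7 35.3]
0.92 [ 0.5498 -0.2048  0.1599] [36.1 -2.4 41.2]
1.07 [ 0.5601 -0.2055  0.1643] [46.4 -3.1 45.6]
1.22 [ 0.571  -0.2062  0.1671] [57.2 -3.8 48.4]
1.37 [ 0.5822 -0.207   0.1682] [68.4 -4.5 49.5]
1.52 [ 0.5934 -0.2077  0.1677] [79.6 -5.3 49. ]
1.67 [ 0.6044 -0.2084  0.1655] [90.6 -6.  46.8]
```

```bash
python3 -m crank '[[[0.3,-3.15,4,0.44,-0.5],[0.3,-3.15,4.2,0.44,0],[0.3,0,0,0,0],[0.3,0,0,0,0]]]'
python3 -c "
from h import *
need([0.5137,-0.2025,0.1017]); shot('wrist','w3')"
```

```text
time: 3.22
tool_pos: [0.514, -0.2015, 0.161]
tool_rot: [0.022, -0.024, -0.706, 0.707]
contact_force: [-0.1, -0.8, 0.2]
gripper_width: 0.652
t 3.23 tcp [ 0.514  -0.2015  0.161 ] F [-0.1 -0.8  0.2] w 0.652
shift cm x,y,z [0.04 5.93 0.09]
```

View pics/w3.png

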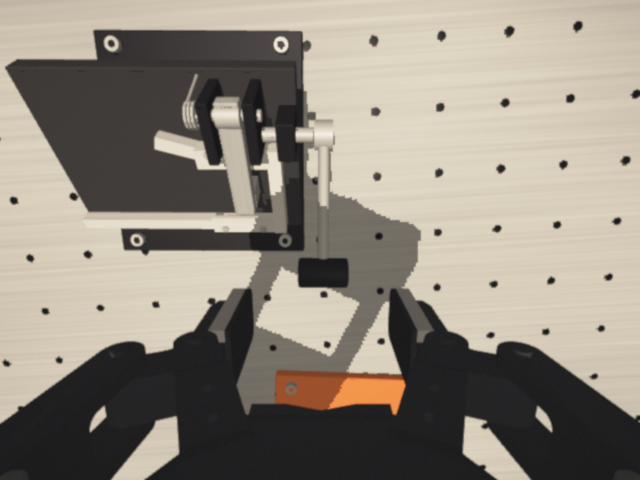

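```bash
python3 -m crank '[[[0.3,0,3,0.05,0],[0.3,0,2.9,0,0],[0.3,0,0,0,0]]]'
python3 -c "
from h import *
need([0.5137,-0.2025,0.1017]); shot('wrist','w4')"
```

```text
time: 3.65
tool_pos: [0.5121, -0.2015, 0.1003]
tool_rot: [-0.024, 0.023, 0.707, -0.707]
contact_force: [0.3, 0.5, 0.4]
gripper_width: 0.655
t 3.65 tcp [ 0.5121 -0.2015  0.1003] F [0.3 0.5 0.4] w 0.655
shift cm x,y,z [-0.16 -0.14  0.09]
```

View pics/w4.png

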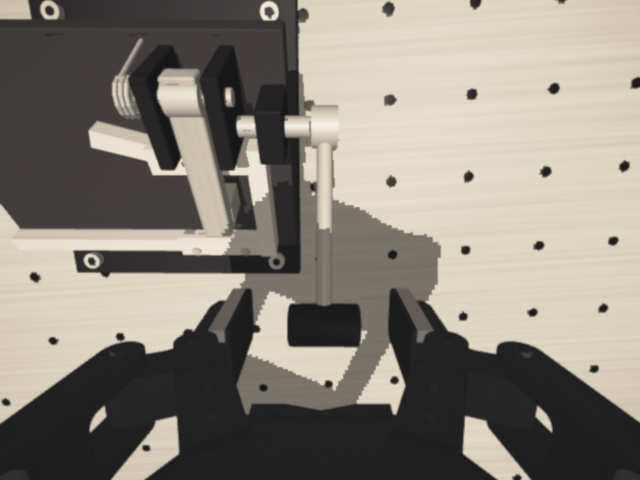

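```bash
python3 -m crank '[[[-1,-0.1,0,0.1,0],[-1,0,0,0,0],[-1,0,0,0,0],[-1,0,0,0,0],[-1,0,0,0,0]]]'
python3 -c "
from h import *
need([0.5137,-0.2025,0.1017])"
```

```text
time: 4.32
tool_pos: [0.5146, -0.203, 0.1011]
tool_rot: [0.023, -0.024, -0.707, 0.707]
contact_force: [0.5, 2.5, 4.4]
gripper_width: 0.293
t 4.33 tcp [ 0.5146 -0.203   0.1011] F [0.5 2.5 4.4] w 0.293
shift cm x,y,z [ 0.09 -0.06 -0.04]
```

```bash
python3 -m crank '[[[-1,-0.46,-1.03,0,0],[-1,-0.61,-0.95,0,0],[-1,0,0,0,0]]]'
python3 -c "
from h import *
need([0.5243,-0.2032,0.1223]);shot('wrist','w5')"
```

```text
time: 4.7
tool_pos: [0.5234, -0.2033, 0.1189]
tool_rot: [-0.025, 0.021, 0.707, -0.706]
contact_force: [-2.2, -0.3, -6.6]
gripper_width: 0.291
t 4.7 tcp [ 0.5234 -0.2033  0.1189] F [-2.2 -0.3 -6.6] w 0.291
shift cm x,y,z [-0.09 -0.34 -0.02]
```

View pics/w5.png

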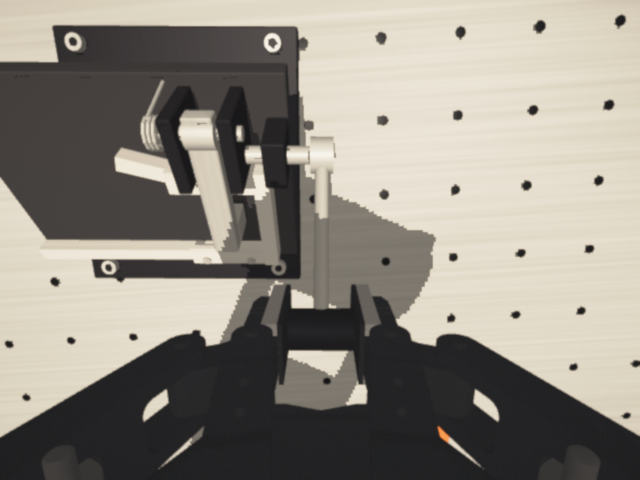

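Gripped at (323,330), and the lever rises with about 7 N. I continue along the arc.

```bash
python3 -m crank '[[[-1,-0.73,-0.84,0,0],[-1,-0.86,-0.73,0,0],[-1,-0.97,-0.59,0,0],[-1,0,0,0,0]]]'
python3 -m crank '[[[-1,-1.03,-0.44,0,0],[-1,-1.08,-0.28,0,0],[-1,-1.12,-0.11,0,0],[-1,0,0,0,0]]]'
python3 -m crank '[[[-1,-1.13,0.05,0,0],[-1,-1.1,0.22,0,0],[-1,-0.25,0.07,0,0],[-1,0,0,0,0]]]'
python3 -c "
from h import *
need([0.6066,-0.2086,0.149]);shot('wrist','w6')"
```

```text
time: 5.25
tool_pos: [0.5516, -0.2053, 0.1426]
tool_rot: [0.022, -0.024, -0.707, 0.707]
contact_force: [-2.0, 1.3, -6.4]
gripper_width: 0.288
time: 5.75
tool_pos: [0.5834, -0.2075, 0.151]
tool_rot: [0.022, -0.024, -0.707, 0.707]
contact_force: [-2.9, 1.7, -4.3]
gripper_width: 0.283
time: 6.25
tool_pos: [0.6083, -0.2094, 0.1485]
tool_rot: [0.022, -0.024, -0.706, 0.707]
contact_force: [-3.1, 2.0, 3.2]
gripper_width: 0.276
t 6.25 tcp [ 0.6083 -0.2094  0.1485] F [-3.1  2.   3.2] w 0.276
shift cm x,y,z [ 0.17 -0.05 -0.07]
```

View pics/w6.png

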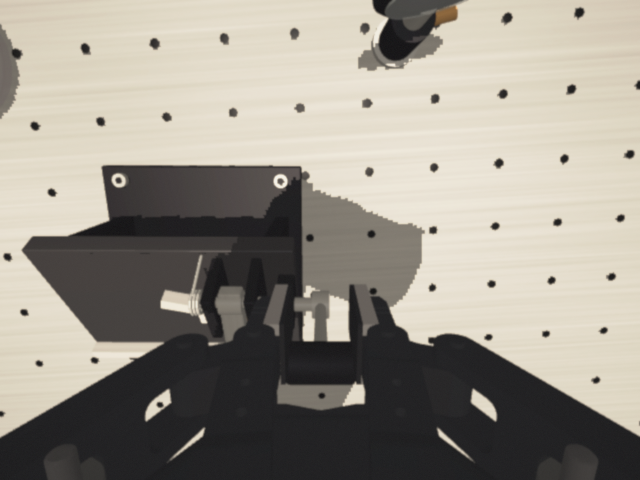

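```bash
python3 -m crank '[[[-1,-0.3,0.1,0,0],[-1,0,0,0,0]]]'
python3 -m crank '[[[0.2,0,0,0,0],[0.2,0,0,0,0],[0.2,0,0,0,0],[0.2,0,-4,0,0],[0.2,0,-5,0,0]]]'
python3 -c "
from h import *
need([0.6066,-0.2086,0.149]);shot('wrist','w7');shot('side','s7');shot('top','t7');crop('s7',230,140,130,130,4.5,'s7h');crop('t7',330,165,120,100,6,'t7h')"
```

```text
time: 6.55
tool_pos: [0.6113, -0.2097, 0.1477]
tool_rot: [0.022, -0.024, -0.706, 0.707]
contact_force: [-2.5, 1.7, 5.3]
gripper_width: 0.269
time: 7.18
tool_pos: [0.6093, -0.2089, 0.2345]
tool_rot: [-0.024, 0.022, 0.707, -0.706]
contact_force: [-0.1, -0.4, -0.1]
gripper_width: 0.599
t 7.17 tcp [ 0.6093 -0.2089  0.2345] F [-0.1 -0.4 -0.1] w 0.599
shift cm x,y,z [ 0.24  8.55 -0.  ]
```

View pics/s7h.png

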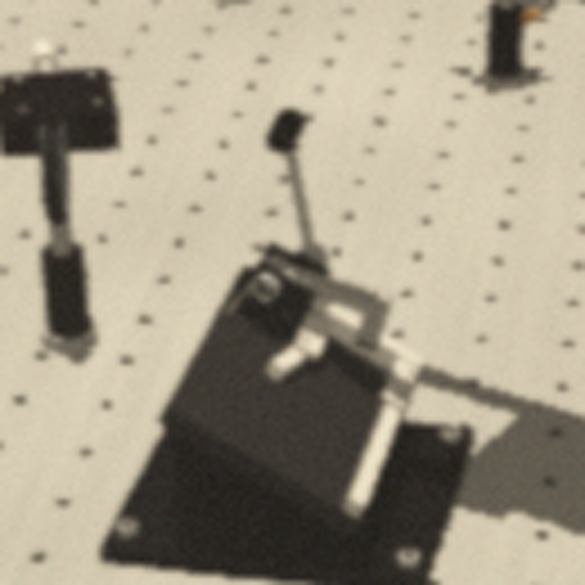

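View pics/w7.png

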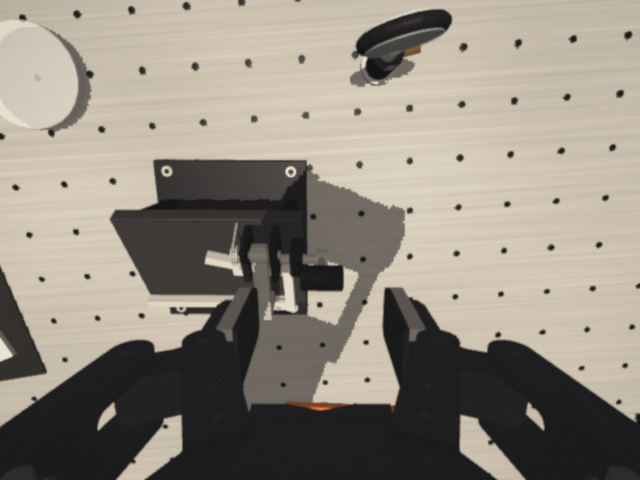

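```bash
python3 - <<'E'
from h import *
from fit import *
p=np.load("head.npy")
print(tri([(load("s7"),230+289/4.5-.4,140+132/4.5-.4),(load("w7"),322,278)]), w(p,grip(1.7)), w(p,grip(1.75)))
need([0.52,0.24,0.25],[-np.sin(-.009),-np.cos(-.009)])
E
```

```text
(array([ 0.59500371, -0.20850103,  0.16773357]), array([0.00033554, 0.00033554])) [ 0.60651713 -0.20857674  0.16484295] [ 0.61005865 -0.20881042  0.16363358]
t 7.33 tcp [ 0.6122 -0.2103  0.2405] F [ 0.5  0.5 -0.7] w 0.603
twist -4.27960615430743
shift cm x,y,z [ 12.15  -1.19 -44.32]
```

```bash
python3 -c "
from h import *
crop('w7',190,190,180,140,4.4,'w7h')"
```

View pics/w7h.png

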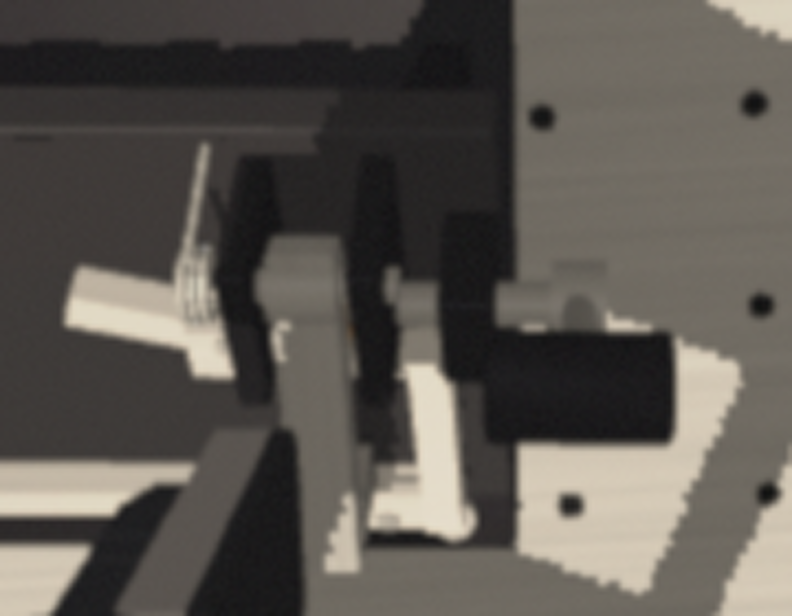

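View pics/t7h.png

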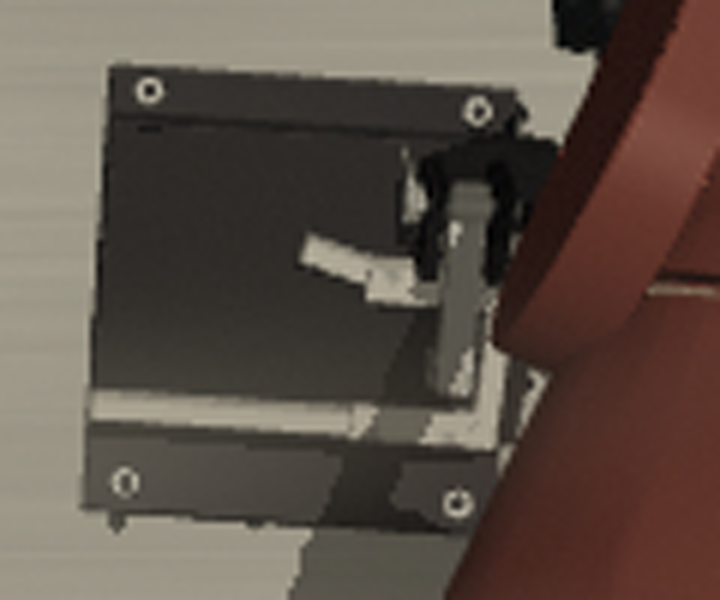

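```bash
python3 - <<'E'
from h import *
from fit import *
from plant import state
shot("wrist","w8"); shot("side","s8")
p=np.load("head.npy"); f=load("w8")
for q in (1.4,1.5,1.6,1.7,1.75): print(q, proj(f,w(p,grip(q))), proj(load("s8"),w(p,grip(q))))
print("hub",proj(f,w(p,(44,-75,13.8))))
im=cv2.imread("pics/w8.png"); g=im[200:330,255:420].max(2)<45
ys,xs=np.where(g); crop('w8',250,190,130,110,6,'w8h'); crop('s8',270,150,50,60,10,'s8h')
E
```

```text
1.4 [318.69053256 297.14760026] [298.08824342 169.24847735]
1.5 [318.69248318 285.77491211] [294.9507583  169.16032015]
1.6 [318.69611852 273.95920383] [291.86205876 169.36976667]
1.7 [318.7013841  261.92899334] [288.85555304 169.87323687]
1.75 [318.70459786 255.90743833] [287.39322527 170.23317376]
hub [318.8181901  260.96459601]
```

View pics/w8h.png

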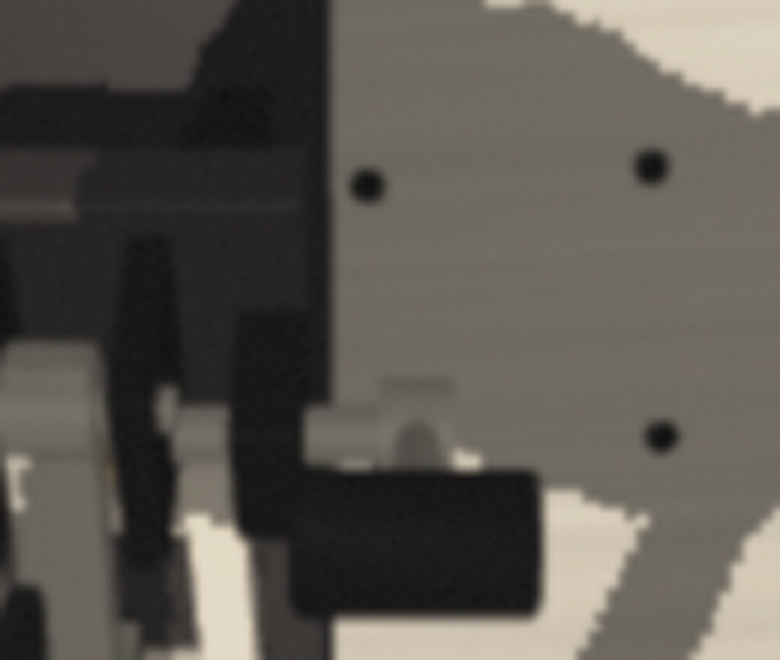

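View pics/s8h.png

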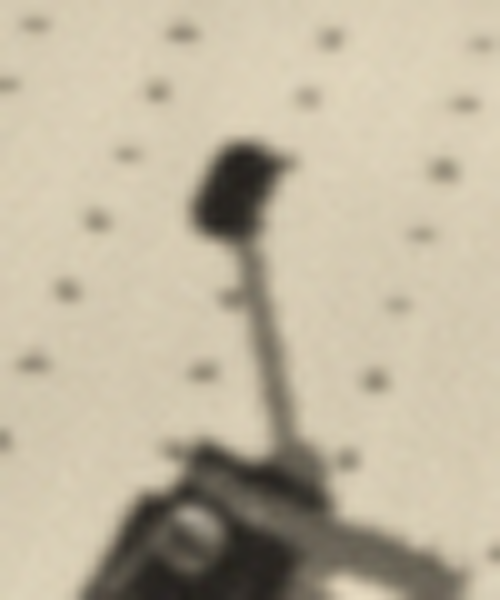

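```bash
python3 -m crank '[[[-1,4.5,0,0.05,0],[-1,0,0,0,0],[-1,0,4,0,0],[-1,0,4.4,0,0],[-1,0,0,0,0]]]'
python3 -c "
from h import *
need([0.5875,-0.2085,0.155])"
```

```text
time: 8.05
tool_pos: [0.5625, -0.2052, 0.146]
tool_rot: [-0.026, 0.02, 0.708, -0.705]
contact_force: [0.1, 1.0, -0.1]
gripper_width: 0.0
t 8.05 tcp [ 0.5625 -0.2052  0.146 ] F [ 0.1  1.  -0.1] w 0.0
shift cm x,y,z [-2.5  -0.93  0.16]
```

```bash
python3 -m crank '[[[-1,-1,-0.6,0.15,0],[-1,-1,0,0,0],[-1,-0.5,0,0,0],[-1,0,0,0,0]]]'
python3 -m crank '[[[-1,-0.3,0,0,0],[-1,0,0,0,0]]]'
python3 -c "
from h import *
need([0.5875,-0.2085,0.155]);shot('side','s9');shot('wrist','w9')"
```

```text
time: 8.55
tool_pos: [0.5878, -0.2108, 0.1606]
tool_rot: [0.026, -0.02, -0.706, 0.707]
contact_force: [-19.1, 0.5, 11.3]
gripper_width: 0.001
time: 8.8
tool_pos: [0.5882, -0.2108, 0.1604]
tool_rot: [0.029, -0.018, -0.706, 0.707]
contact_force: [-27.4, 1.6, 16.4]
gripper_width: 0.003
t 8.8 tcp [ 0.5882 -0.2108  0.1604] F [-27.4   1.6  16.4] w 0.003
shift cm x,y,z [ 0.07  0.54 -0.23]
```

View pics/w9.png

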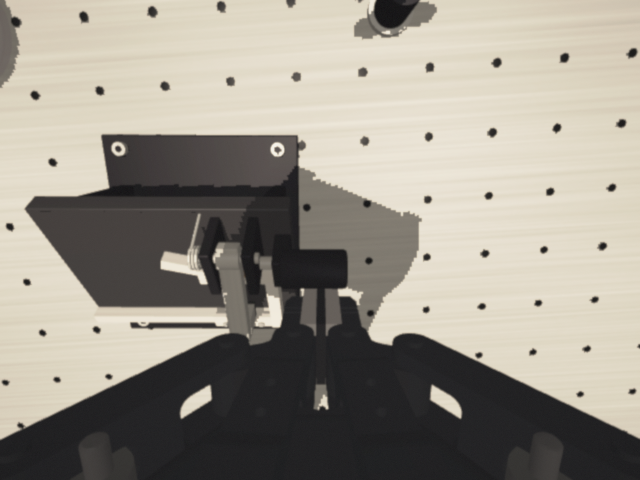

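```bash
python3 -m crank '[[[-1,2.5,0,0,0],[0,1.5,-4,0,0],[1,0,-6,0,0],[1,0,-6,0,0],[1,0,0,0,0]]]'
python3 - <<'E'
from h import *
from fit import *
shot("side","s10"); shot("wrist","w10")
p=np.load("head.npy"); f=load("w10")
for q in (1.5,1.6,1.7,1.75): print(q, proj(f,w(p,grip(q))), proj(load("s10"),w(p,grip(q))))
crop('s10',250,150,80,100,6,'s10h')
need([0.52,0.24,0.28],[-np.sin(-.009),-np.cos(-.009)])
E
```

```text
time: 9.52
tool_pos: [0.5566, -0.209, 0.3281]
tool_rot: [0.018, -0.029, -0.704, 0.709]
contact_force: [-0.1, 0.4, -0.4]
gripper_width: 0.846
1.5 [316.33686381 181.44026932] [294.9507583  169.16032015]
1.6 [316.33494448 171.98851904] [291.86205876 169.36976667]
1.7 [316.33930507 162.63698019] [288.85555304 169.87323687]
1.75 [316.34382305 158.05026151] [287.39322527 170.23317376]
t 9.62 tcp [ 0.5543 -0.2079  0.3203] F [ 0.1  1.  -0.5] w 0.989
twist -4.263396605471968
shift cm x,y,z [  6.37   3.92 -44.48]
```

View pics/w10.png

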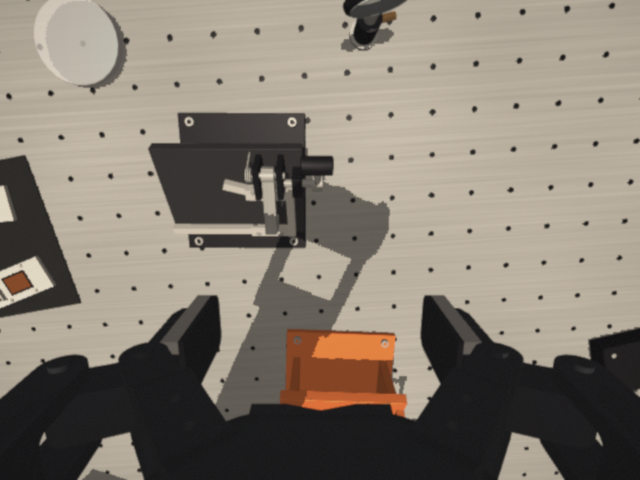

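View pics/s10h.png

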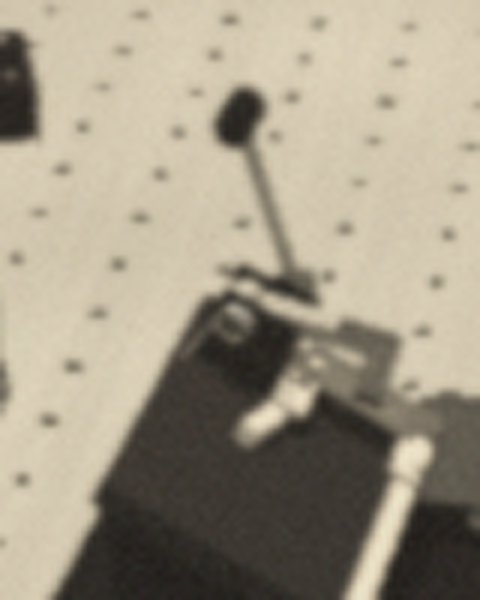

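```bash
python3 -m crank '[[[1,0.8,0,-5.5,-4.3],[1,0.8,0.5,-5.6,0],[1,0.8,0.5,-5.6,0],[1,0.8,0.5,-5.6,0],[1,0.8,0.5,-5.6,0],[1,0.8,0.5,-5.6,0],[1,0.8,0.5,-5.6,0],[1,0.8,0.9,-5.6,0]]]'
python3 -m crank '[[[1,0,0,0,0],[1,0,0,0,0]]]'
python3 -c "
from h import *
need([0.573,0.2524,0.2],[-np.sin(-.009),-np.cos(-.009)]);shot('wrist','w11')"
```

```text
time: 10.62
tool_pos: [0.4882, 0.2412, 0.277]
tool_rot: [-0.003, 0.004, -0.707, 0.707]
contact_force: [1.6, 0.2, -0.0]
gripper_width: 0.999
time: 10.88
tool_pos: [0.4887, 0.2393, 0.2772]
tool_rot: [-0.003, 0.004, -0.707, 0.707]
contact_force: [0.2, -0.2, -0.0]
gripper_width: 1.005
t 10.88 tcp [0.4887 0.2393 0.2772] F [ 0.2 -0.2 -0. ] w 1.005
twist 0.06357576657887876
shift cm x,y,z [-8.46  7.7  -1.24]
```

View pics/w11.png

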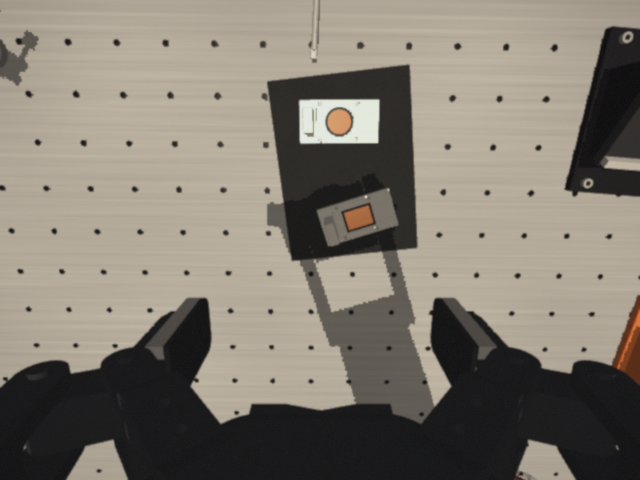

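```bash
python3 -c "
from h import *
crop('w11',285,85,110,75,7,'w11c')"
```

```text
(no output)
```

View pics/w11c.png

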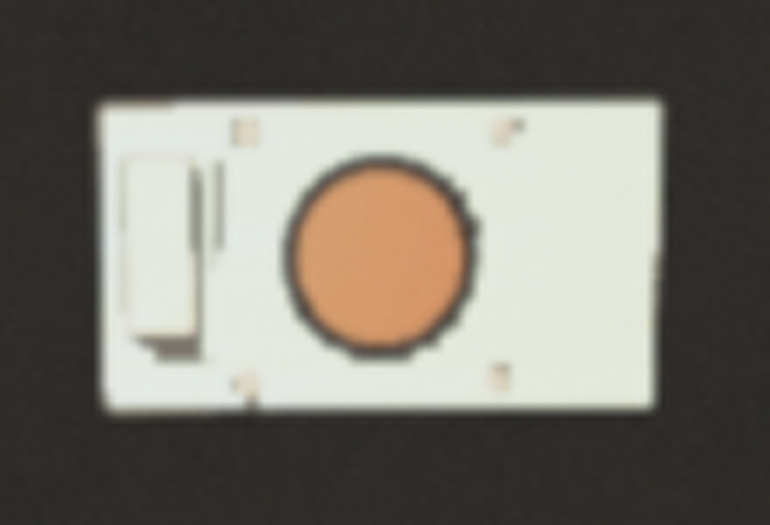

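```bash
python3 - <<'E'
from h import *
W=load("w11");T=load("t0");S=load("s0")
wc=lambda u,v:(W,(u+.5)/7+285-.5,(v+.5)/7+85-.5); sc=lambda u,v:(S,u/5+220-.4,v/5+300-.4); tc=lambda u,v:(T,u/5+180-.4,v/5+180-.4)
c=[atz(W,*wc(u,v)[1:],.009) for u,v in [(100,102),(662,100),(656,407),(104,409)]]; print(np.round(c,4), np.mean(c,0))
print(tri([wc(380,257),tc(235,190)]))
print("top of tab: ",[atz(W,*wc(u,v)[1:],.049).round(4) for u,v in [(124,158),(195,158),(195,333),(128,333)]], tri([wc(160,245),tc(136,180),sc(220,228)]))
need([0.5735,0.2525,0.1],[-np.sin(.0),-1])
E
```

```text
[[0.5961 0.2632 0.009 ]
 [0.5974 0.1794 0.009 ]
 [0.5531 0.178  0.009 ]
 [0.5519 0.2628 0.009 ]] [0.57462222 0.22083834 0.009     ]
(array([0.57456259, 0.22084552, 0.00660976]), array([0.00014936, 0.00014936]))
top of tab:  [array([0.5851, 0.2578, 0.049 ]), array([0.5852, 0.2482, 0.049 ]), array([0.5625, 0.2481, 0.049 ]), array([0.5624, 0.2573, 0.049 ])] (array([0.57363088, 0.25322145, 0.04831447]), array([0.0004604 , 0.0005858 , 0.00018574]))
t 10.93 tcp [0.489  0.2387 0.2777] F [-0.2 -0.5 -0.1] w 1.001
twist 0.5092445804076249
shift cm x,y,z [-8.48 17.76 -1.32]
```

```bash
python3 -m crank '[[[1,-4.2,4,-0.7,0],[1,-4.3,4,-0.66,0],[1,0,5,0,0],[1,0,4.5,0,0],[1,0,0,0,0],[1,0,0,0,0]]]'
python3 -c "
from h import *
need([0.574,0.2529,0.02],[-np.sin(.015),-1]);shot('wrist','w12')"
```

```text
time: 11.68
tool_pos: [0.5754, 0.2532, 0.1058]
tool_rot: [0.004, -0.002, 0.707, -0.707]
contact_force: [0.9, -0.2, 1.4]
gripper_width: 1.0
t 11.68 tcp [0.5754 0.2532 0.1058] F [ 0.9 -0.2  1.4] w 1.0
twist 1.3276527371336897
shift cm x,y,z [0.16 8.58 0.04]
```

View pics/w12.png

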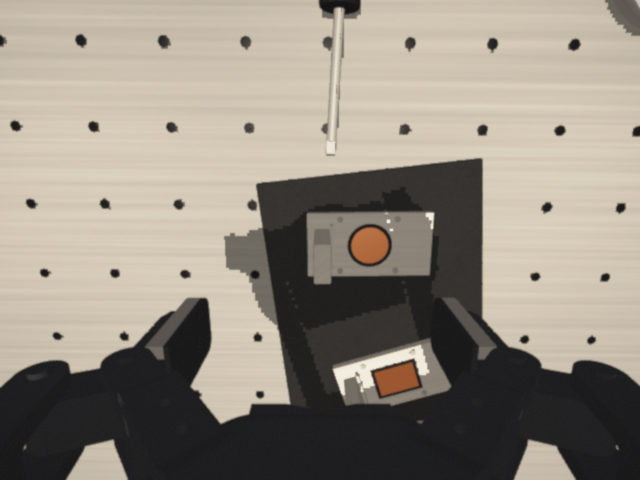

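```bash
python3 -m crank '[[[1,0.15,4.5,0.05,-0.4],[1,0,4,0,0],[1,0,0,0,0],[1,0,0,0,0]]]'
python3 -c "
from h import *
need([0.574,0.2529,0.02],[.015,-1]);shot('wrist','w13')"
```

```text
time: 12.22
tool_pos: [0.5747, 0.2539, 0.022]
tool_rot: [0.007, -0.004, 0.708, -0.707]
contact_force: [1.3, -0.2, -0.3]
gripper_width: 1.0
t 12.22 tcp [0.5747 0.2539 0.022 ] F [ 1.3 -0.2 -0.3] w 1.0
twist 0.07950605162005786
shift cm x,y,z [0.07 0.2  0.1 ]
```

View pics/w13.png

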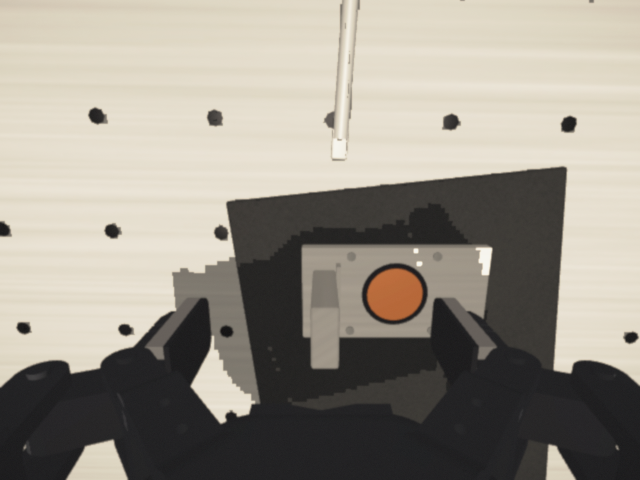

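```bash
python3 -m crank '[[[-1,0.05,0.1,0.1,0],[-1,0,0,0,0],[-1,0,0,0,0],[-1,0,0,0,0],[-1,0,0,0,0],[-1,0,0,0,0],[-1,0,0,0,0]]]'
python3 -c "
from h import *
need([0.574,0.2529,0.02],[.015,-1]);shot('wrist','w14')"
```

```text
time: 13.15
tool_pos: [0.5721, 0.2523, 0.0178]
tool_rot: [0.006, -0.006, 0.707, -0.707]
contact_force: [0.4, 0.9, 1.2]
gripper_width: 0.109
t 13.15 tcp [0.5721 0.2523 0.0178] F [0.4 0.9 1.2] w 0.109
twist 0.08496645522254198
shift cm x,y,z [-0.19 -0.22 -0.06]
```

View pics/w14.png

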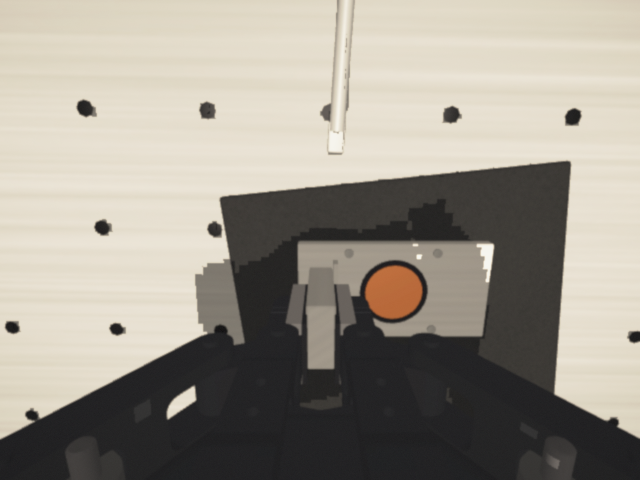

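```bash
python3 -m crank '[[[-1,0,-3,0,0],[-1,0,-5,0,0],[-1,0,-5,0,0],[-1,0,0,0,4.6],[-1,0,0,0,0]]]'
python3 -c "
from h import *
need([0.5631,-0.0303,0.13],[-.0658,-.998]);shot('wrist','w15')"
```

```text
time: 13.82
tool_pos: [0.5717, 0.2521, 0.1477]
tool_rot: [0.022, -0.022, -0.707, 0.707]
contact_force: [-0.1, 0.9, -0.3]
gripper_width: 0.106
t 13.82 tcp [0.5717 0.2521 0.1477] F [-0.1  0.9 -0.3] w 0.106
twist 0.16390324387197097
shift cm x,y,z [-0.91  1.77 28.24]
```

View pics/w15.png

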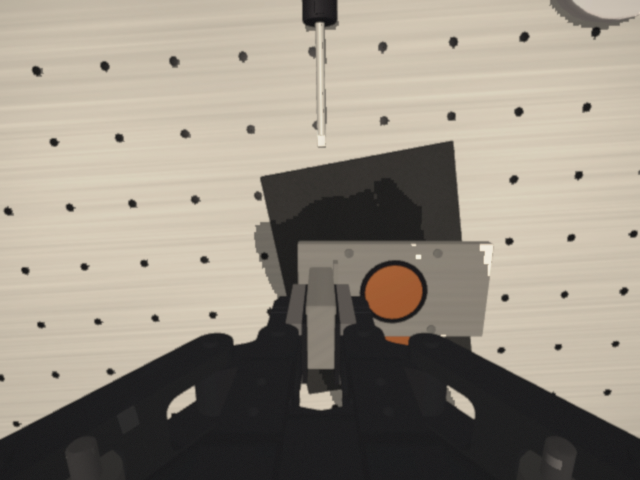

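```bash
python3 -m crank '[[[-1,-0.15,0,3.5,0.15],[-1,-0.15,0,5,0],[-1,-0.15,0,5.5,0],[-1,-0.15,0,5.5,0],[-1,-0.15,0,5,0],[-1,-0.15,0,3.7,0],[-1,0,0,0,0],[-1,0,0,0,0]]]'
python3 -c "
from h import *
need([0.5631,-0.0303,0.0881],[-.0658,-.998]);shot('wrist','w16');shot('top','t16');shot('side','s16');crop('t16',290,150,140,110,5,'t16h');crop('s16',220,180,140,110,5,'s16h')"
```

```text
time: 14.88
tool_pos: [0.5615, -0.0293, 0.1463]
tool_rot: [-0.024, 0.023, 0.707, -0.706]
contact_force: [-0.4, -0.9, -1.0]
gripper_width: 0.108
t 14.88 tcp [ 0.5615 -0.0293  0.1463] F [-0.4 -0.9 -1. ] w 0.108
twist -0.01117536505643102
shift cm x,y,z [-0.17  5.82  0.1 ]
```

View pics/w16.png

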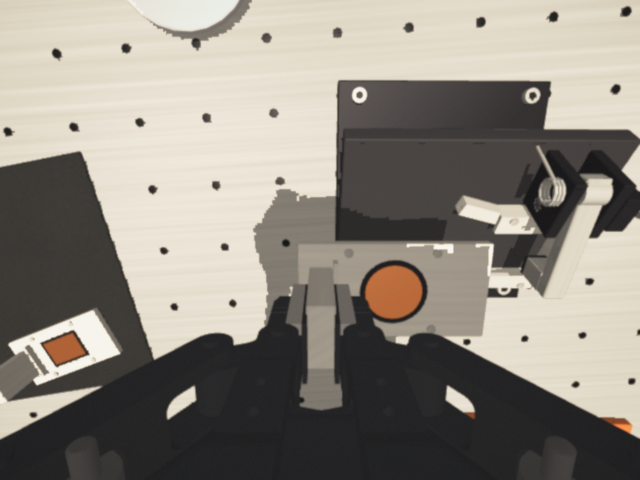

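View pics/s16h.png

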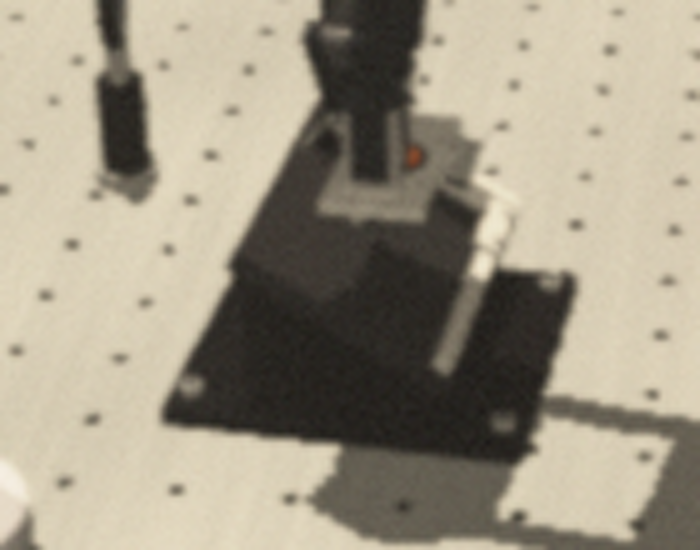

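```bash
python3 - <<'E'
from h import *
from fit import *
p=np.load("head.npy"); W=load("w16")
for u,v in [(493,243),(298,243),(484,335)]:
    c=atz(W,u,v,.1375); d=R.from_euler("z",-p[3]).as_matrix()@(c-p[:3]); print(c.round(4),"h,y,v",(d*1000).round(1))
s=np.array([.5615,-.0293,.1463]);print((R.from_euler("z",-p[3]).as_matrix()@(s-p[:3])*1000).round(1))
E
```

```text
[ 0.5811 -0.1038  0.1375] h,y,v [21.4 27.9 78.2]
[ 0.5865 -0.0208  0.1375] h,y,v [ 21.3 111.   78.2]
[ 0.5374 -0.1022  0.1375] h,y,v [-22.4  26.6  78.2]
[ -3.1 100.9  87. ]
```

```bash
python3 -m crank '[[[-1,-0.15,2.5,0,0],[-1,0,2,0,0],[-1,0,1,0,0],[-1,0,0,0,0],[-1,0,0,0,0]]]'
python3 -m crank '[[[-1,0,0.2,0,0],[-1,0,0,0,0]]]'
```

```text
time: 15.65
tool_pos: [0.5643, -0.0299, 0.0934]
tool_rot: [0.023, -0.024, -0.707, 0.707]
contact_force: [0.7, 1.0, -0.3]
gripper_width: 0.111
time: 15.9
tool_pos: [0.564, -0.03, 0.091]
tool_rot: [0.023, -0.024, -0.707, 0.707]
contact_force: [0.9, 0.2, -0.9]
gripper_width: 0.106
```

```bash
python3 -m crank '[[[-1,0,0.2,0,0],[-1,0,0,0,0]]]';python3 -m crank '[[[-1,0,0.15,0,0],[-1,0,0,0,0]]]'
```

```text
time: 16.15
tool_pos: [0.5636, -0.0299, 0.0884]
tool_rot: [-0.024, 0.023, 0.707, -0.707]
contact_force: [0.5, -0.8, -1.1]
gripper_width: 0.108
time: 16.4
tool_pos: [0.564, -0.0298, 0.0879]
tool_rot: [-0.023, 0.024, 0.707, -0.707]
contact_force: [-2.8, -0.1, 4.5]
gripper_width: 0.105
```

```bash
python3 -m crank '[[[-0.68,0,0,0,0],[-0.68,0,0,0,0],[-0.68,0,0,0,0],[-0.68,0,0,0,0]]]'
python3 -c "
from h import *
shot('wrist','w17');shot('side','s17');shot('top','t17');crop('t17',290,150,140,110,5,'t17h');crop('s17',220,180,140,110,5,'s17h')"
```

```text
time: 16.9
tool_pos: [0.5637, -0.0298, 0.0869]
tool_rot: [-0.024, 0.023, 0.707, -0.707]
contact_force: [-1.5, -0.3, -0.9]
gripper_width: 0.158
```

View pics/w17.png

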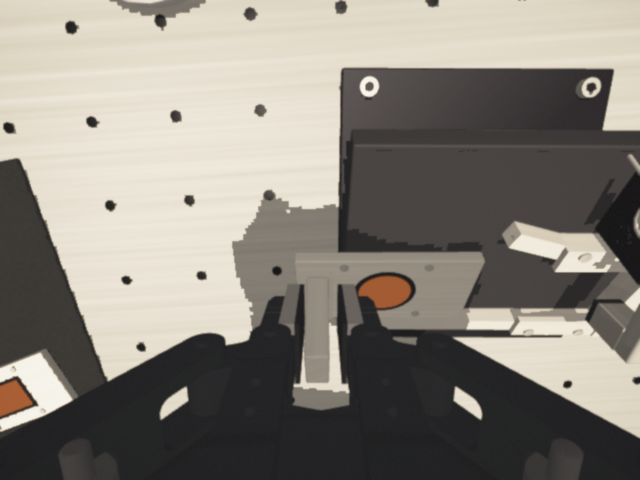

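View pics/s17h.png

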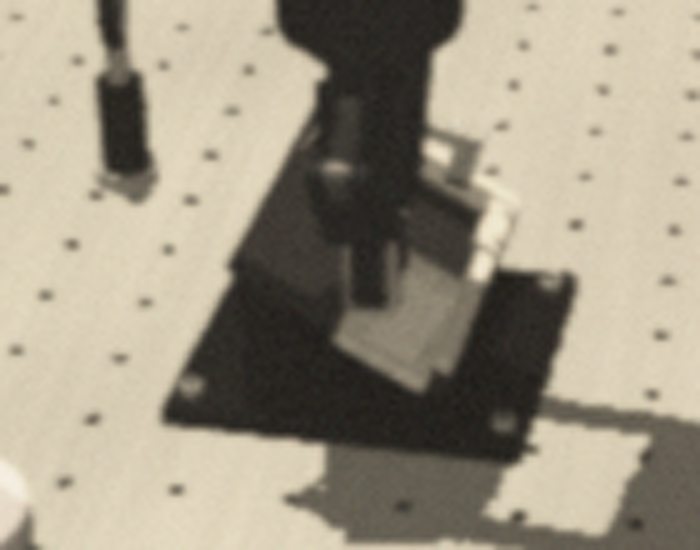

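```bash
cat >> fit.py <<'E'
def onhead(f,u,v,z,p=None):
    p=np.load("head.npy") if p is None else p
    o,d=ray(f,u,v); M=HR(p[3]); o=M.T@(o-p[:3]);d=M.T@d
    return (o+d*(z/1000-o[2])/d[2])*1000
E
python3 - <<'E'
from h import *
from fit import *
from plant import state
W=load("w17")
for u,v in [(297,254),(483,254),(386,291),(469,309)]: print(onhead(W,u,v,6).round(1))
print("tab top corners",onhead(W,304,382,46).round(1),onhead(W,329,382,46).round(1))
p=np.load("head.npy");s=state();print((R.from_euler("z",-p[3]).as_matrix()@(s["tool_pos"]-p[:3])*1000).round(1))
crop('w17',280,240,220,150,3.6,'w17c')
E
```

```text
[ 24.4 111.2   6. ]
[24.5 30.5  6. ]
[-2.  69.2  6. ]
[-17.1  24.6   6. ]
tab top corners [-13.5 108.   46. ] [-13.5  97.3  46. ]
[ -0.8 100.5  27.7]
```

View pics/w17c.png

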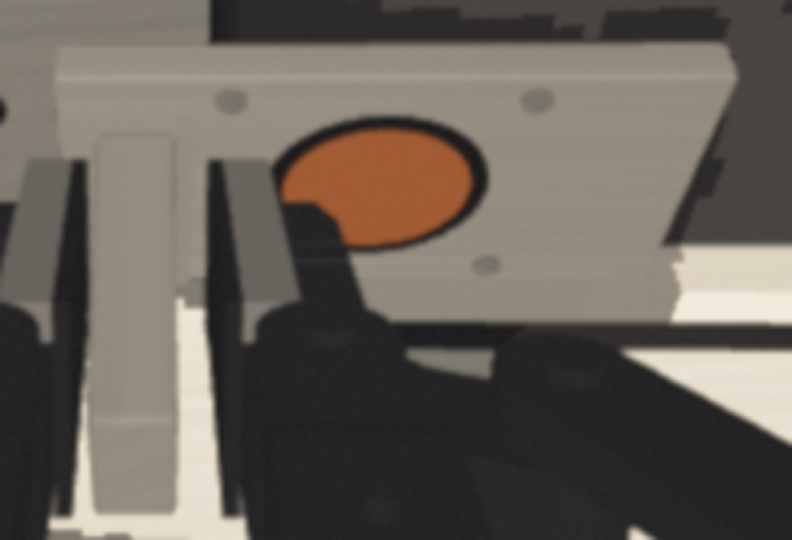

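```bash
python3 -m crank '[[[-0.66,1,0.8,-0.1,0],[-0.66,0.9,0.8,0,0],[-0.66,0,0,0,0],[-0.66,0,0,0,0]]]'
python3 - <<'E'
from h import *
from fit import *
from plant import state
shot("wrist","w18"); crop('w18',250,220,240,180,3.3,'w18c')
p=np.load("head.npy");s=state();print((R.from_euler("z",-p[3]).as_matrix()@(s["tool_pos"]-p[:3])*1000).round(1))
E
```

```text
time: 17.55
tool_pos: [0.5448, -0.0276, 0.0711]
tool_rot: [0.023, -0.024, -0.707, 0.707]
contact_force: [0.9, -0.1, -0.1]
gripper_width: 0.168
[-19.5 101.5  12.1]
```

View pics/w18c.png

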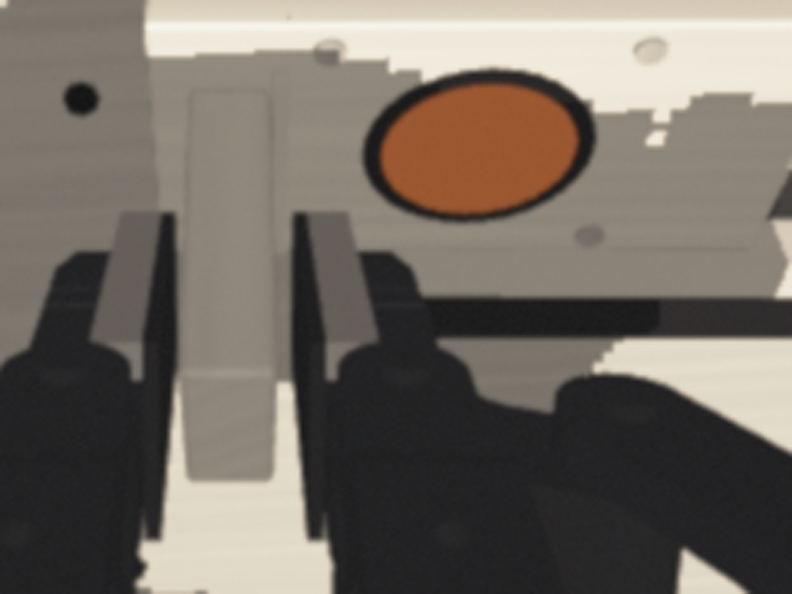

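```bash
python3 -m crank '[[[-1,0,0,0.05,0],[-1,0,0,0,0],[-1,0,0,0,0],[-1,0,0,0,0]]]'
python3 - <<'E'
from h import *
from fit import *
from plant import state
shot("wrist","w19"); crop('w19',250,220,240,180,3.3,'w19c'); W=load("w19")
p=np.load("head.npy");s=state();print((R.from_euler("z",-p[3]).as_matrix()@(s["tool_pos"]-p[:3])*1000).round(1))
E
```

```text
time: 18.1
tool_pos: [0.5453, -0.0281, 0.0717]
tool_rot: [0.023, -0.024, -0.707, 0.707]
contact_force: [-0.6, 1.6, 3.3]
gripper_width: 0.103
[-19.4 101.   12.3]
```

View pics/w19c.png

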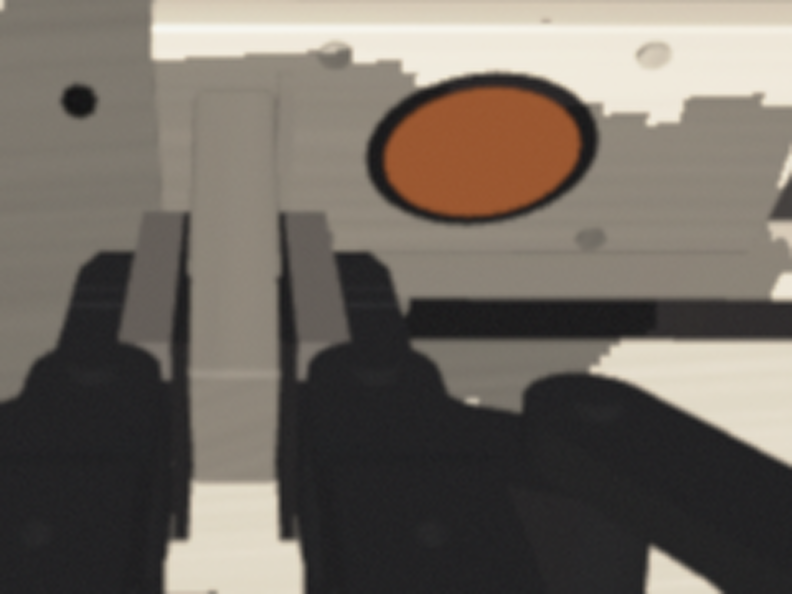

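```bash
python3 - <<'E'
from fit import *
W=load("w19"); print(onhead(W,250+485/3.3,220+148/3.3,6).round(1))
E
python3 -m crank '[[[-1,-0.1,-0.06,1,0],[-1,0,0,1,0],[-1,0,0,0.5,0],[-1,0,0,0,0]]]'
python3 - <<'E'
from h import *
from fit import *
from plant import state
shot("wrist","w20"); crop('w20',250,180,300,200,2.6,'w20c')
p=np.load("head.npy");s=state();print((R.from_euler("z",-p[3]).as_matrix()@(s["tool_pos"]-p[:3])*1000).round(1))
E
```

```text
[-1.8 68.5  6. ]
time: 18.65
tool_pos: [0.5436, -0.054, 0.0717]
tool_rot: [0.024, -0.023, -0.707, 0.707]
contact_force: [-4.5, 1.7, 5.1]
gripper_width: 0.102
[-19.3  75.1  12.4]
```

View pics/w20c.png

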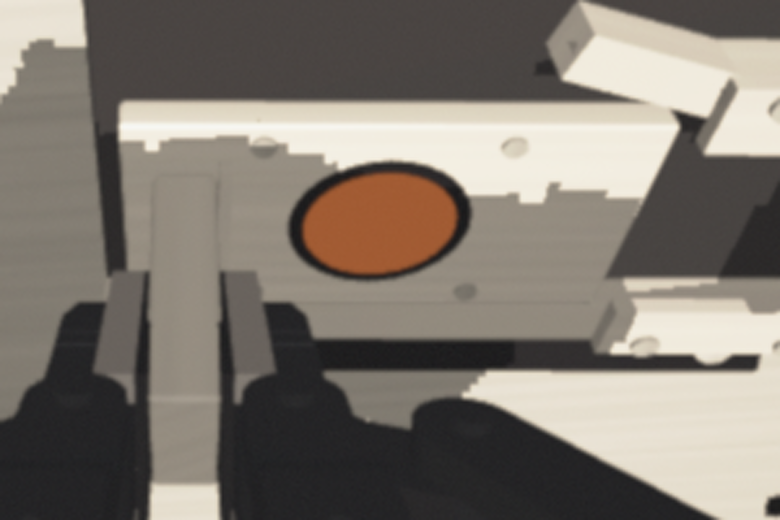

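```bash
python3 -m crank '[[[-1,0,0,0.6,0],[-1,0,0,0.5,0],[-1,0,0,0,0]]]'
python3 -c "
from h import *
shot('wrist','w21'); crop('w21',250,180,300,200,2.6,'w21c')"
```

```text
time: 19.08
tool_pos: [0.5428, -0.0648, 0.0717]
tool_rot: [-0.024, 0.023, 0.707, -0.707]
contact_force: [-4.5, 2.2, 5.0]
gripper_width: 0.108
```

View pics/w21c.png

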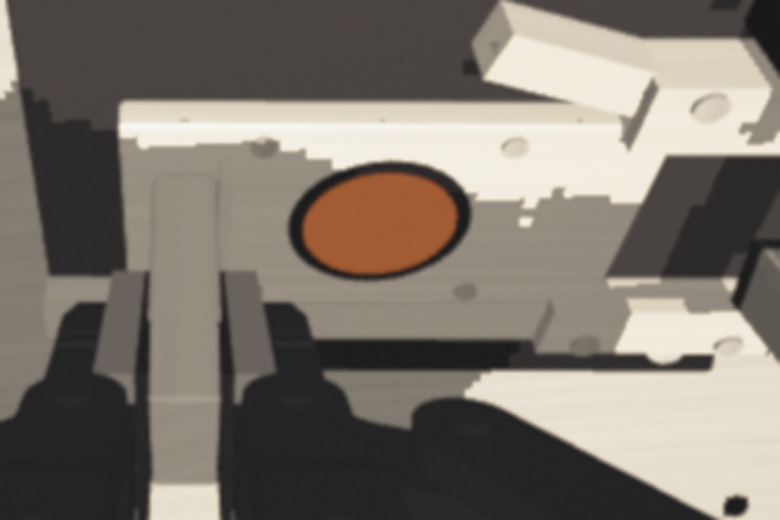

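```bash
python3 -m crank '[[[-1,0,0,0.8,0],[-1,0,0,0.8,0],[-1,0,0,0.8,0],[-1,0,0,0,0]]]'
python3 - <<'E'
from h import *
from fit import *
from plant import state
shot("wrist","w22"); crop('w22',250,160,300,220,2.6,'w22c')
p=np.load("head.npy");s=state();print((R.from_euler("z",-p[3]).as_matrix()@(s["tool_pos"]-p[:3])*1000).round(1))
E
```

```text
time: 19.62
tool_pos: [0.5412, -0.0891, 0.0717]
tool_rot: [0.024, -0.023, -0.707, 0.707]
contact_force: [-3.3, 1.3, 4.9]
gripper_width: 0.103
[-19.5  39.9  12.4]
```

View pics/w22c.png

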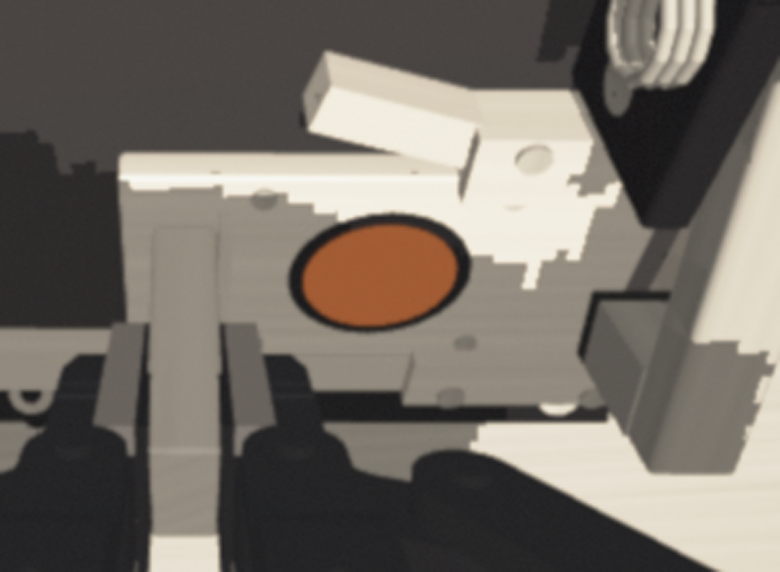

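```bash
python3 -m crank '[[[-1,0,0,0.5,0],[-1,0,0,0,0]]]'; python3 -m crank '[[[-1,0,0,0.2,0],[-1,0,0,0,0]]]';  python3 -m crank '[[[-1,0,0,0.2,0],[-1,0,0,0,0]]]'
```

```text
time: 19.92
tool_pos: [0.5408, -0.0936, 0.0717]
tool_rot: [-0.024, 0.023, 0.707, -0.707]
contact_force: [-3.6, 2.6, 6.6]
gripper_width: 0.108
time: 20.18
tool_pos: [0.5407, -0.0953, 0.0717]
tool_rot: [-0.024, 0.023, 0.707, -0.706]
contact_force: [-3.8, 4.6, 6.1]
gripper_width: 0.103
time: 20.42
tool_pos: [0.5405, -0.0972, 0.0717]
tool_rot: [-0.024, 0.023, 0.707, -0.706]
contact_force: [-4.9, 4.0, 6.0]
gripper_width: 0.105
```

```bash
python3 -m crank '[[[-1,0,0,0.15,0],[-1,0,0,0,0]]]'; python3 -m crank '[[[-1,0,0,0.15,0],[-1,0,0,0,0]]]'
python3 - <<'E'
from h import *
from fit import *
from plant import state
shot("wrist","w23"); crop('w23',250,160,300,220,2.6,'w23c')
p=np.load("head.npy");s=state();print((R.from_euler("z",-p[3]).as_matrix()@(s["tool_pos"]-p[:3])*1000).round(1))
E
```

```text
time: 20.68
tool_pos: [0.5406, -0.0973, 0.0718]
tool_rot: [-0.024, 0.023, 0.708, -0.705]
contact_force: [-3.6, 9.9, 6.4]
gripper_width: 0.109
time: 20.92
tool_pos: [0.5405, -0.0974, 0.0719]
tool_rot: [-0.024, 0.023, 0.709, -0.704]
contact_force: [-4.0, 13.0, 8.9]
gripper_width: 0.104
[-19.5  31.6  12.6]
```

View pics/w23c.png

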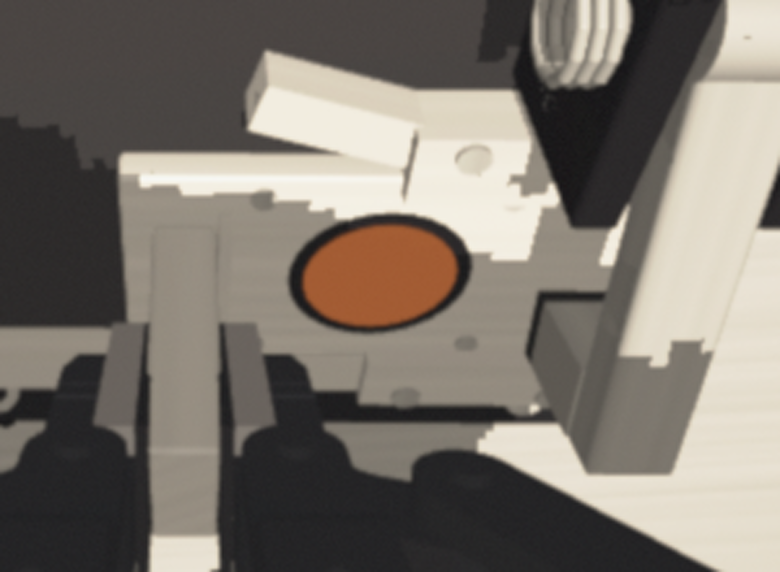

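```bash
python3 - <<'E'
from fit import *
W=load("w23"); print(onhead(W,250+381/2.6,160+272/2.6,6).round(1))
E
python3 -m crank '[[[-1,0,0,-0.15,0],[-0.5,0,0,0,0],[-0.5,0,0,0,0],[-0.5,0,0,0,0]]]'
python3 -c "
from h import *
shot('wrist','w24'); crop('w24',250,160,300,220,2.6,'w24c')"
```

```text
[-2.  -0.7  6. ]
time: 21.48
tool_pos: [0.541, -0.0991, 0.0713]
tool_rot: [0.024, -0.024, -0.707, 0.707]
contact_force: [0.1, 0.5, -0.5]
gripper_width: 0.251
```

View pics/w24c.png

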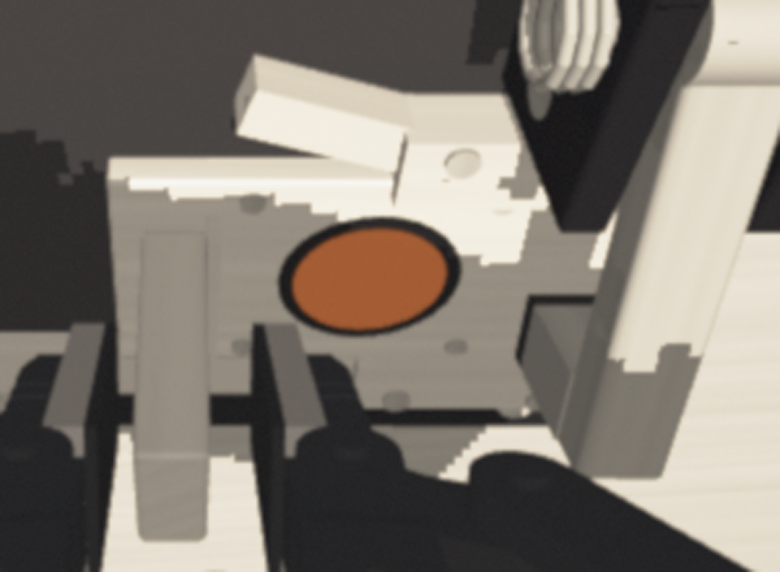

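```bash
python3 -m crank '[[[-0.5,0,-2,0,0],[-0.5,0,-5,0,0],[0,0,-6,0,0],[0.3,0,-6,0,0],[0.3,0,0,0,0],[0.3,0,0,0,0]]]'
python3 - <<'E'
from h import *
from fit import *
shot("wrist","w25"); crop('w25',180,60,300,220,2.6,'w25c')
need([0.6065,-0.2086,0.24],[-.0658,-.998])
W=load("w25");p=np.load("head.npy");print(proj(W,w(p,(0,0,6))),proj(W,w(p,grip(1.7))))
E
```

```text
time: 22.28
tool_pos: [0.5412, -0.0986, 0.2628]
tool_rot: [0.023, -0.024, -0.707, 0.707]
contact_force: [0.7, 0.3, -1.1]
gripper_width: 0.652
t 22.32 tcp [ 0.5406 -0.0984  0.2611] F [ 0.4 -0.2 -0. ] w 0.651
twist -0.036736365839772134
shift cm x,y,z [-7.31  2.09 10.56]
[353.71929574 197.58061338] [489.81757311 131.11306457]
```

View pics/w25.png

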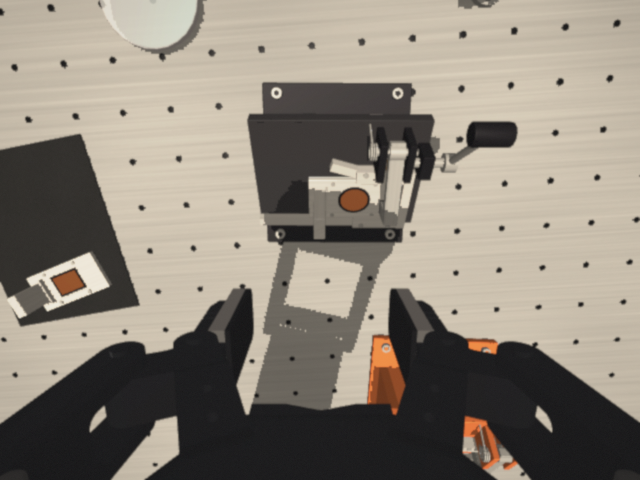

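```bash
python3 -m crank '[[[0.3,-3.6,0,5.3,0],[0.3,-3.7,0,5.3,0],[0.3,0,0,0,0],[0.3,0,3,0,0],[0.3,0,3,0,0],[0.3,0,0,0,0],[0.3,0,0,0,0]]]'
python3 - <<'E'
from h import *
from fit import *
shot("wrist","w26")
need([0.6065,-0.2086,0.148],[-.0658,-.998])
W=load("w26");p=np.load("head.npy");print([proj(W,w(p,grip(q))).round(1) for q in (1.6,1.7)])
E
```

```text
time: 23.2
tool_pos: [0.605, -0.2055, 0.2022]
tool_rot: [-0.023, 0.023, 0.707, -0.707]
contact_force: [0.0, 0.0, -0.1]
gripper_width: 0.646
t 23.25 tcp [ 0.6055 -0.2058  0.2032] F [-0.5  0.9  0.5] w 0.65
twist -0.008118833385253765
shift cm x,y,z [-0.11  5.52  0.27]
[array([327.2, 284.9]), array([327.2, 270.4])]
```

View pics/w26.png

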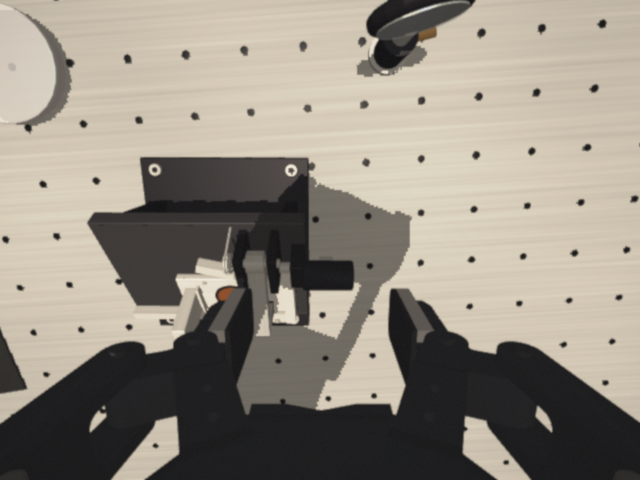

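```bash
python3 -m crank '[[[0.3,-0.1,2.7,0.3,0],[0.3,0,2.7,0,0],[0.3,0,0,0,0],[-1,0,0,0,0],[-1,0,0,0,0],[-1,0,0,0,0],[-1,0,0,0,0]]]'
python3 - <<'E'
from h import *
from fit import *
shot("wrist","w27")
need([0.6065,-0.2086,0.148],[-.0658,-.998])
E
```

```text
time: 24.12
tool_pos: [0.6073, -0.2094, 0.1504]
tool_rot: [0.022, -0.025, -0.706, 0.707]
contact_force: [-0.0, 0.8, 6.4]
gripper_width: 0.295
t 24.18 tcp [ 0.6072 -0.2094  0.1504] F [0.  0.7 6.5] w 0.285
twist -0.030746005449032054
shift cm x,y,z [ 0.08  0.24 -0.08]
```

View pics/w27.png

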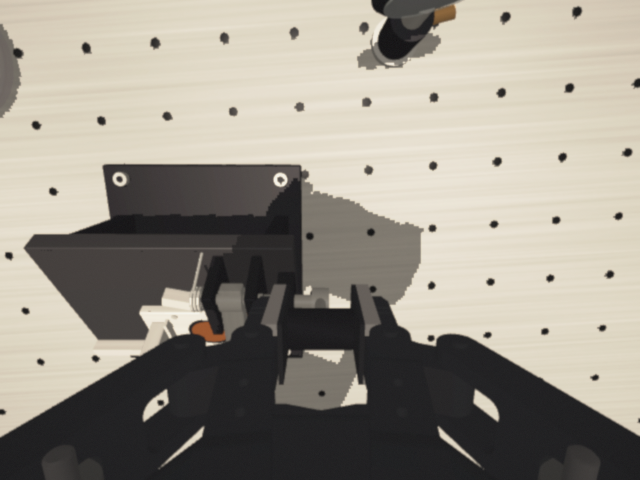

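```bash
python3 -m crank '[[[-1,0.55,-0.11,0,0],[-1,0.55,-0.11,0,0],[-1,1.13,-0.05,0,0],[-1,0,0,0,0]]]'
python3 -m crank '[[[-1,1.12,0.11,0,0],[-1,1.08,0.28,0,0],[-1,1.03,0.44,0,0],[-1,0,0,0,0]]]'
python3 -m crank '[[[-1,0.97,0.59,0,0],[-1,0.86,0.73,0,0],[-1,0.73,0.84,0,0],[-1,0,0,0,0]]]'
python3 - <<'E'
from h import *
from fit import *
shot("wrist","w28")
need([0.5137,-0.2025,0.101],[-.0658,-.998])
E
```

```text
time: 24.68
tool_pos: [0.5861, -0.2079, 0.1534]
tool_rot: [0.021, -0.026, -0.706, 0.707]
contact_force: [5.3, 1.5, 5.1]
gripper_width: 0.292
time: 25.18
tool_pos: [0.5534, -0.2059, 0.1461]
tool_rot: [0.021, -0.026, -0.706, 0.707]
contact_force: [-0.4, 2.9, 12.3]
gripper_width: 0.286
time: 25.68
tool_pos: [0.5263, -0.204, 0.1236]
tool_rot: [0.023, -0.024, -0.706, 0.707]
contact_force: [-5.6, 2.9, 13.1]
gripper_width: 0.287
t 25.73 tcp [ 0.5265 -0.2041  0.1238] F [-5.8  2.5 14.3] w 0.289
twist -0.03572423619237952
shift cm x,y,z [ 1.29  2.28 -0.07]
```

View pics/w28.png

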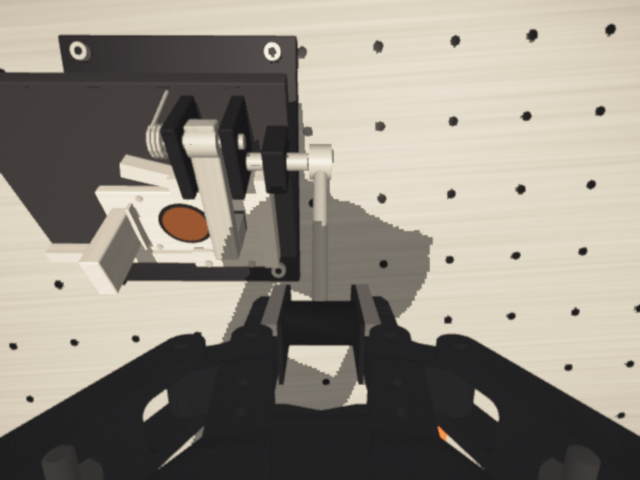

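```bash
python3 -m crank '[[[-1,0.61,0.95,0,0],[-1,0.46,1.03,0,0],[-1,0,0,0,0]]]'
python3 -m crank '[[[-1,0.15,0.4,0,0],[-1,0,0,0,0]]]'
python3 - <<'E'
from h import *
from fit import *
shot("wrist","w29")
need([0.5137,-0.2025,0.101],[-.0658,-.998])
W=load("w29");p=np.load("head.npy");print([proj(W,w(p,grip(q))).round(1) for q in (0,.1,.2,.3,.4)])
E
```

```text
time: 26.1
tool_pos: [0.5159, -0.203, 0.1022]
tool_rot: [0.023, -0.024, -0.707, 0.707]
contact_force: [-1.6, 2.4, 8.4]
gripper_width: 0.292
time: 26.35
tool_pos: [0.5146, -0.203, 0.0988]
tool_rot: [0.023, -0.024, -0.707, 0.707]
contact_force: [-3.0, 3.2, 9.8]
gripper_width: 0.289
t 26.4 tcp [ 0.5146 -0.2029  0.0989] F [-2.4  3.5  9. ] w 0.289
twist -0.019969883044325343
shift cm x,y,z [ 0.09 -0.21 -0.04]
[array([320.6, 321.7]), array([320.6, 326.7]), array([320.6, 330.3]), array([320.6, 332. ]), array([320.6, 331.5])]
```

View pics/w29.png

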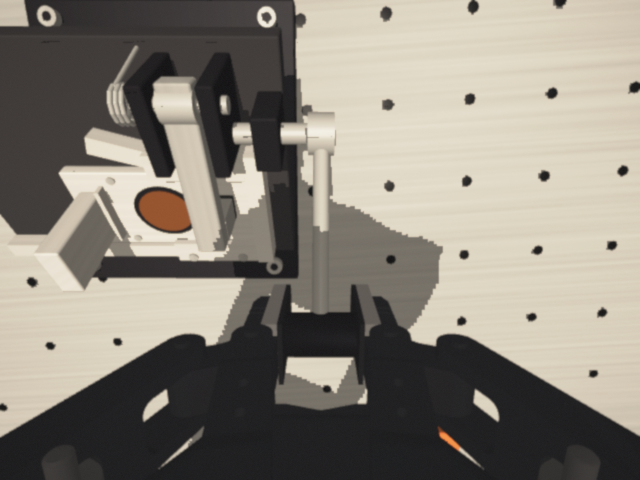

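Lever is near its rest place. I release it, lift clear and check from all the cameras.

```bash
python3 -m crank '[[[0.3,0,0,0,0],[0.3,0,0,0,0],[0.3,0,0,0,0],[0.3,0,-4,0,0],[0.3,0,-5,0,0],[0.3,2,-5,0,0],[0.3,4,0,0,0],[0.3,0,0,0,0]]]'
python3 -m crank '[[[0.3,0,0,0,0],[0.3,0,0,0,0]]]'
python3 - <<'E'
from h import *
from fit import *
shot("wrist","w30");shot("side","s30");shot("top","t30");crop('s30',230,170,130,110,6,'s30h');crop('w30',150,0,250,200,3.2,'w30c')
W=load("w30");p=np.load("head.npy");print([proj(W,w(p,grip(q))).round(1) for q in (0,.2,.4)],[proj(load("s30"),w(p,grip(q))).round(1) for q in (0,.2,.4)],proj(W,w(p,(-2,0,6))))
E
```

```text
time: 27.4
tool_pos: [0.4525, -0.1988, 0.2369]
tool_rot: [0.024, -0.024, -0.707, 0.707]
contact_force: [-0.2, -0.6, -0.3]
gripper_width: 0.648
time: 27.65
tool_pos: [0.4541, -0.1988, 0.236]
tool_rot: [-0.024, 0.023, 0.707, -0.706]
contact_force: [-0.2, 0.0, -0.7]
gripper_width: 0.649
[array([320.9, 154.9]), array([320.9, 149.6]), array([320.9, 139.1])] [array([329.3, 195.8]), array([327.6, 190.2]), array([324.8, 184.8])] [227.61273912 104.37482675]
```

View pics/w30c.png

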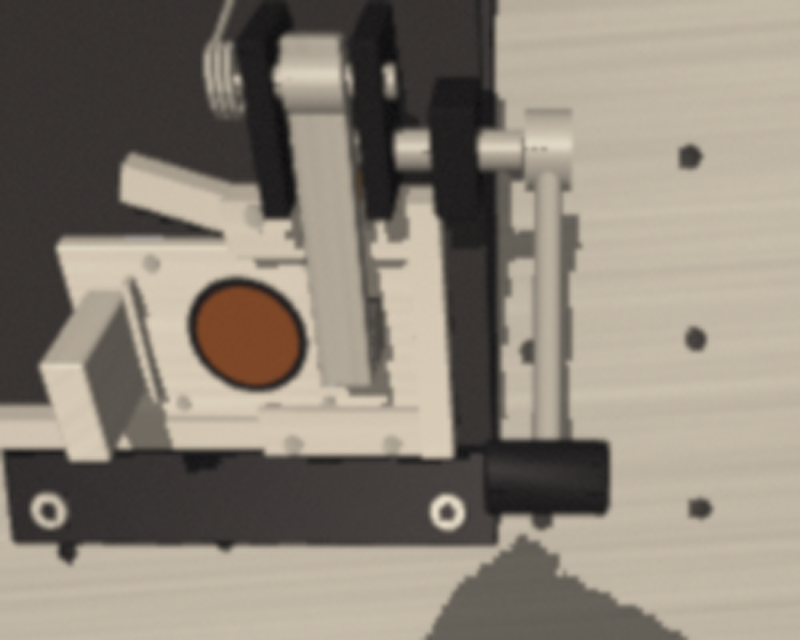

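View pics/s30h.png

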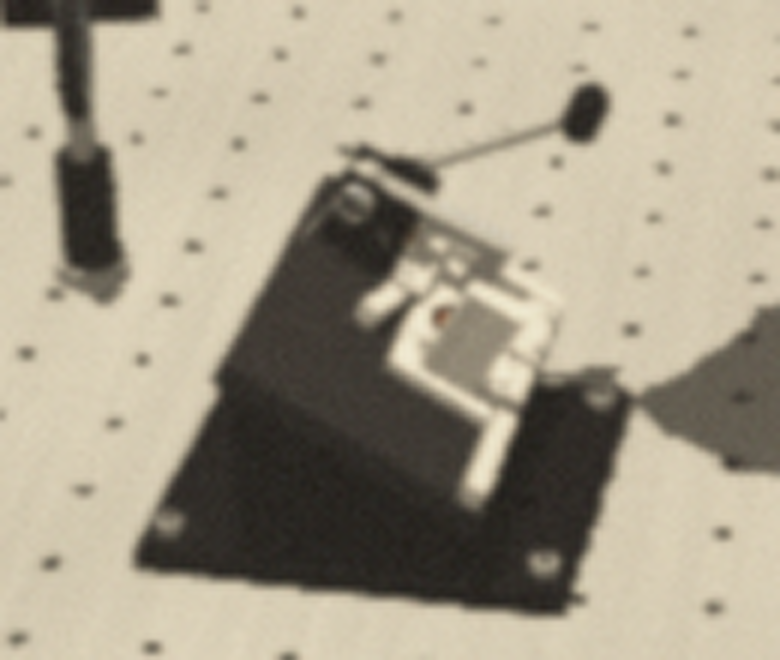

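View pics/t30.png

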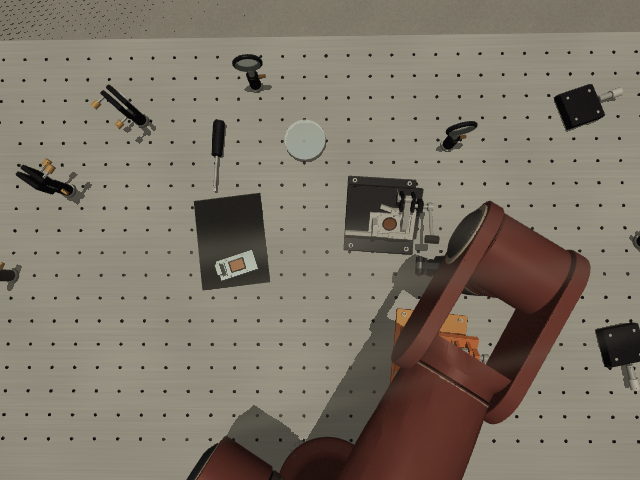

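```bash
python3 - <<'E'
from h import *
crop('w29',90,40,200,240,2.5,'w29c')
E
```

```text
(no output)
```

View pics/w29c.png

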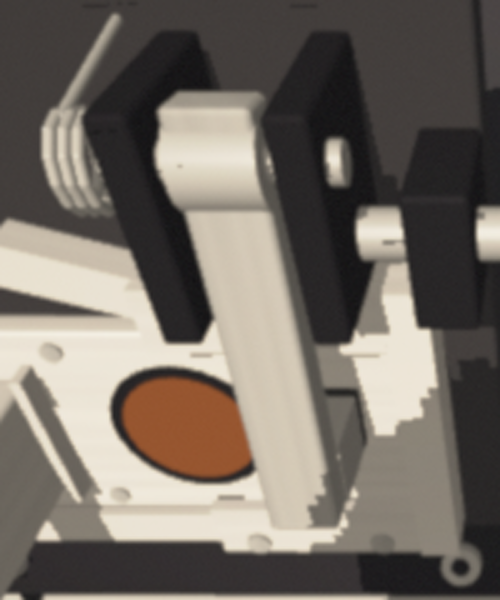

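```bash
python3 - <<'E'
from fit import *
p=np.load("head.npy"); M=HR(p[3]); H=lambda x:(M.T@(x-p[:3])*1000).round(1)
a=load("w29");b=load("w30")
A=lambda u,v:(a,90+(u+.5)/2.5-.5,40+(v+.5)/2.5-.5);B=lambda u,v:(b,150+(u+.5)/3.2-.5,(v+.5)/3.2-.5)
for l,r in [((272,527),(322,387)),((335,525),(370,385))]:
    x,e=tri([A(*l),B(*r)]); h=H(x); print(h,e.round(4), np.arctan2(h[2]-24,60-h[0]))
for l,r in [((480,449),(488,319)),((523,449),(529,319))]:
    x,e=tri([w1(*l),w2(*r)]); h=H(x); print("shut",h,e.round(4), np.arctan2(h[2]-24,60-h[0]))
print("disc",onhead(b,150+247/3.2-.3,333/3.2-.3,6))
E
```

```text
[ -1.7 -21.9  33.6] [0.0001 0.0001] 0.15435394137956307
[ -1.  -33.1  33.8] [0.0002 0.0002] 0.15929456653607743
shut [ -2.2 -22.2  27.6] [0. 0.] 0.05781331592600204
shut [ -1.6 -33.8  28.8] [0.0001 0.0001] 0.07776493960273236
disc [-1.4919317   0.49174593  6.        ]
```

```bash
python3 -c "
from plant import *
print(state()['time'],state()['contact_force']); print(job_done())"
```

```text
27.8 [ 0.85548263 -0.53654715 -0.67701007]
the job is handed in; nothing more can be done
None
```

The round-sample carrier is home in the guides and clamped, and I handed the job in at 27.8 s; no verdict is reported.

**What I did**
- I threw the lever over by its T-grip. It had only reached about 1.55 rad when I let go, so I pushed it on to its stop at about 1.70 rad with shut fingers (27 N).
- I gripped the carrier by its tab and laid it on the ledge. The tool can't tilt, so I let the carrier drop flat onto the slope from its upper edge.
- I gripped the tab again and slid the carrier in along the guides. The force rose at the end stop.
- I swung the lever back and moved the arm clear.

**Last checks, all from the images**

| Check | Measured | Allowed |
|---|---|---|
| Carrier plate centre, head x | -1.5 mm | ±4 mm |
| Carrier plate centre, head y | +0.5 mm | ±4 mm |
| Clamp arm | about 0.09 rad | 0.06 to 0.13 rad |
| Cam lever | about 0.21 rad (wrist view), 0.25 rad (side view) | below 0.45 rad |

- **Small disagreements:** the two views differ slightly on the lever. It also rests slightly above the 0 to 0.2 rad described as clear of the arm, but the arm reading shows it resting on the plate. Head y read -0.7 mm just before release.
- **Flatness:** I only judged it by eye; the plate lies under both overhanging strips.
- **Bystanders:** the square carrier, dish, screwdriver and lens mount looked unmoved in the top view.
- **Robot:** it was clear of everything, with contact force near zero.

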